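# Shim a test bar up flush after sizing it in the bench caliper

## Robot

A 6-joint arm with a two-finger parallel gripper is mounted at the origin on a cart in front of the work surface, level with it; the furniture and walls round the work are solid. World frame = base frame: x ahead of the robot, y to its left, z up, the work surface at z = 0. Lengths are in m, angles in rad, forces in N, time in s.
With the tool pointing down it reaches from about 0.325 to 0.85 m from the base axis. Payload 4.4 kg.
Tool frame: the origin (TCP) lies at the very end of the fingers, on their centre line; the grasp point (between the pads) lies 19 mm behind it (robot.grip_point_offset is the distance from the TCP to the grasp point, in m); z points along the fingers, y is the line along which they close (so a half turn about z gives the same grasp; the last joint's range is limited). The gripper opens to 94 mm and grips with 3 to 60 N. Pads are 16 mm wide; open, the fingers measure 119 mm over their backs; the gripper's body (75 mm by 177 mm) begins 78 mm behind the grasp point.
Start: joints at [0.963, 0.207, 1.542, -0, 1.393, -0.15], TCP at [0.254, 0.516, 0.18] pointing down, gripper open.
Joint ranges: [-2.73, 2.73], [-0.86, 2.22], [0.23, 2.46], [-1.11, 4.25], [0.08, 2.63], [-2.82, 2.82]. Speed limits (rad/s): [2.79, 2.79, 3.14, 3.14, 3.14, 3.14].

## Interface

Orientations are given as a unit quaternion [x, y, z, w].
In Python, from cell import robot gives the robot as it stands.
- The arm moves only by the tool play_rows, never from a script. Its argument "rows" is text: rows parted by semicolons, each of 7 numbers parted by spaces: the shift along the tool's x, y, z in mm, then the turn, a rotation vector about the tool's x, y, z in units of 10 degrees (1.0 is 10 degrees), then the closure, from -1 (fully open) to 1 (shut), so that 0 is half open. A call has 1 to 12 rows; each row is the pose to reach, as a shift and turn from the pose commanded when the call began, along the tool's axes at that moment; what a row does not reach only later rows make up. A row lasts 1/8 s, in which the tool goes at most 62.5 mm and 10.7 degrees, less where a joint would pass 70% of its speed; a pose out of reach is approached as far as the arm can. A call with a gripper value outside its range is refused whole. The fingers move at their own pace and stop on an object; "force" is the grip in N (left out, the last holds). Time passes only in rows, so rows that repeat a pose let the fingers close. It gives the time, the measured TCP pose, the force, the opening and the grip force at its end, in the units of the state.
- robot.read_state(): the state, without advancing time (a new reading comes with each control period).
- robot.snapshot(name): name is "side" or "top" or "wrist"; returns the picture (384x512x3 uint8, red, green, blue); there is no depth.
- robot.camera_params(name): a dict with "mtx" (3x3 intrinsics, pixels), "k1" (the pictures are not rectified: a ray, as slopes to the right and down, at radius r is drawn at 1 + k1 r^2 times it, then the intrinsics apply), "world_from_camera" (4x4, takes a point from camera to world coordinates); the wrist camera has in their place "mount" (4x4, takes a point from camera to tool coordinates, whose origin is the TCP and whose axes are the flange's). Camera axes: x right, y up, looking along -z (the intrinsics and any distortion apply to the point x, -y, -z); pixel columns grow to the right and rows downward; lengths in m; the calibration is good to about 2 mm. A picture is of the moment at which its call begins: read the wrist's pose just before it. camera_params takes no time and is no camera call.
- robot.sign_off(): hands the job in; it is judged then, once.
The state is a dict: "t": time; "qpos": joint angles; "qvel": joint speeds; "joint_efforts": joint torques, N m; "ee_pos": TCP position; "tcp_rot": TCP orientation; "force": force on the tool from outside, world axes, zero at the start; "ft_torque": the same for the moment, N m; "finger_gap": opening from 0.0 (shut) to 1.0 (fully open); "grip_force": force on a finger pad.
Only numpy, scipy, OpenCV 4.12 (cv2) and the standard library are available. Lean on these libraries where they do the work, as an engineer would, in place of code of your own. Each camera call takes 0.05 s, during which the arm holds its last target. There are 200 camera calls.

## Task

Size the square test bar first: lay it on the bed of the bench caliper and slide the jaw gently shut until the bar is held between both jaws. Then pick, from the steel shims on the mat, a combination that stacks on the seat of the packing rest to just the right height, and lay the bar flat on top, centred over the seat and in line with the rest, so that its top is flush with the top of the rest's fixed shoulder. Leave the caliper empty and slid fully shut, and leave the other things on the bench alone.

Things in the scene. Friction and masses are not known exactly. Their poses are not given: they have to be found in the camera images.
- bar_a: plain square aluminium bar, 80 mm long along its own x; its section is 24, 32 or 40 mm square (height = width) and is not marked: the caliper tells it. Origin at its centre. Exactly one of bar_a, bar_b, bar_c is there at each start (the others are absent), lying flat on the worktop near the robot at the left
- bar_b: plain square aluminium bar, 80 mm long along its own x; its section is 24, 32 or 40 mm square (height = width) and is not marked: the caliper tells it. Origin at its centre. Exactly one of bar_a, bar_b, bar_c is there at each start (the others are absent), lying flat on the worktop near the robot at the left
- bar_c: plain square aluminium bar, 80 mm long along its own x; its section is 24, 32 or 40 mm square (height = width) and is not marked: the caliper tells it. Origin at its centre. Exactly one of bar_a, bar_b, bar_c is there at each start (the others are absent), lying flat on the worktop near the robot at the left
- shim_8: plain steel shim, a flat plate 56 mm (its x) x 30 mm (its y) x 8 mm thick (its z), with two small dark hole marks; origin at its centre. May be absent; lies flat on the mat at the start
- shim_8b: plain steel shim, a flat plate 56 mm (its x) x 30 mm (its y) x 8 mm thick (its z), with two small dark hole marks; origin at its centre. May be absent; lies flat on the mat at the start
- shim_12: plain steel shim, a flat plate 56 mm (its x) x 30 mm (its y) x 12 mm thick (its z), with two small dark hole marks; origin at its centre. Always there; lies flat on the mat at the start
- shim_16: plain steel shim, a flat plate 56 mm (its x) x 30 mm (its y) x 16 mm thick (its z), with two small dark hole marks; origin at its centre. Always there; lies flat on the mat at the start
- shim_20: plain steel shim, a flat plate 56 mm (its x) x 30 mm (its y) x 20 mm thick (its z), with two small dark hole marks; origin at its centre. May be absent; lies flat on the mat at the start
- shim_24: plain steel shim, a flat plate 56 mm (its x) x 30 mm (its y) x 24 mm thick (its z), with two small dark hole marks; origin at its centre. May be absent; lies flat on the mat at the start
- mat: thin black rubber mat fixed to the worktop, 150 mm (x) x 245 mm (y) x 4 mm; origin at the centre of its underside. 4 to 6 shims lie on it: the 12 and the 16 mm one and two to four of 8, 8, 20, 24 mm; some combination always fits
- gauge: fixed bench caliper: dark bed 84 mm (its x) x 240 mm (its y), bed surface 12 mm above the worktop; origin at the centre of its underside. Its own +y points to the robot's right. Fixed jaw near its -y (left) end: two posts 18 mm thick (y), 30 mm high above the bed, at own x from 27 to 41 mm either side, a 54 mm gap between them leaving room for a finger; faces at own y = -100 mm
- gauge_in (a point): point on the bed surface 50 mm from the fixed jaw's face, midway in x (axes as gauge). The bar lies here with its length along the caliper's x, on the bed, and the sliding jaw pushes it against the fixed jaw
- head (a joint): reading of the caliper in m: the clear width between fixed jaw and sliding jaw, 0 = shut, 0.13 = fully open; the head slides along the caliper's own y, +y opens. It is stiff by friction (about 2 N) and stays where it is left
- head_tab (a point): middle of the grip tab on the sliding head: an upright black tab 30 mm (caliper x) x 14 mm (caliper y), its top 11 mm above this point, rising 41 mm above the head's saddle (saddle top 31 mm above the worktop); 48 mm behind (+y of) the sliding jaw's face. Axes as gauge
- jaw_face (a point): centre of the sliding jaw's measuring face (looks to the fixed jaw, -y); the jaw plate is 60 mm wide (x), 12 mm thick (y), its top 42 mm above the worktop, and belongs to the sliding head. Axes as gauge
- rest: packing rest, fixed: dark base plate 150 x 100 x 8 mm; in its middle a raised seat 56 mm (its x) x 30 mm (its y), seat top 20 mm above the worktop; at its +x end (to the robot's left) a fixed steel shoulder 18 x 34 mm whose near face is 56 mm from the seat's centre. Origin at the underside below the seat's centre
- rest_seat (a point): centre of the seat's top face, 20 mm above the worktop (axes as rest)
- rest_shoulder (a point): centre of the shoulder's top face, 68 mm higher than the seat; the bar's top must be flush with it
- weight_200: small metal calibration weight, 29 mm across, 48 mm high, a bystander; origin under its centre
- vial_c: sample vial with white cap, 26 mm across, 58 mm high, a bystander; origin under its centre
Things that resemble listed ones, but are neither listed nor needed, are in the scene too. Leave any turquoise look-alike of the shim_12 alone.

How it is judged:
On the way:
1. the caliper's jaw is shut on the bar: both jaws against the bar within 3 mm, the bar centred within 30 mm, pressed with more than 1 N (((contact force between bar_a and head above 1 N and y of bar_a in the frame of gauge_in between -0.033 and -0.027 m and y of bar_a in the frame of jaw_face between -0.023 and -0.017 m and x of bar_a in the frame of jaw_face between -0.03 and 0.03 m) or (contact force between bar_b and head above 1 N and y of bar_b in the frame of gauge_in between -0.037 and -0.031 m and y of bar_b in the frame of jaw_face between -0.019 and -0.013 m and x of bar_b in the frame of jaw_face between -0.03 and 0.03 m) or (contact force between bar_c and head above 1 N and y of bar_c in the frame of gauge_in between -0.041 and -0.035 m and y of bar_c in the frame of jaw_face between -0.015 and -0.009 m and x of bar_c in the frame of jaw_face between -0.03 and 0.03 m))), for 0.1 s.
At the end, for the whole second after the job is handed in: the bar lies at rest on the shims on the seat, its top within 1.8 mm of the shoulder's height, level within 2.3 degrees, its centre within 12 mm of the seat's centre and its length within 8 degrees of the rest's; the caliper is shut (reading under 5 mm) (value of joint head below 0.005 m and z of bar_a in the frame of rest_seat between 0.0462 and 0.0498 m and horizontal distance between each of bar_a, bar_b, bar_c and rest_seat below 0.012 m and angle between the x axis of each of bar_a, bar_b, bar_c and the x axis of rest, either way round below 0.14 rad and angle between bar_a's own x axis and vertical between 1.53 and 1.612 rad and linear speed of each of bar_a, bar_b, bar_c below 0.01 m/s and z of bar_b in the frame of rest_seat between 0.0502 and 0.0538 m and angle between bar_b's own x axis and vertical between 1.53 and 1.612 rad and z of bar_c in the frame of rest_seat between 0.0542 and 0.0578 m and angle between bar_c's own x axis and vertical between 1.53 and 1.612 rad); the robot touches nothing.
It fails at once if the bar is squeezed by the jaw with more than 40 N (contact force between any of bar_a, bar_b, bar_c and head above 40 N).
It fails at once if the weight or the vial is moved by more than 30 mm (distance of any of weight_200, vial_c from where it was at the start of the episode above 0.03 m).
Of shim_8, shim_8b, shim_20, shim_24 only 2 to 4 are there at a start; the rules pass over those that are not, and their reading is None.
Of bar_a, bar_b, bar_c only 1 to 1 are there at a start; the rules pass over those that are not, and their reading is None.
At some moment in a run one of bar_a, bar_b, bar_c may be knocked a few centimetres aside while the robot is not near it.
Once in a run the grip may slacken for a moment while it holds something.
It also fails if it takes over 200 s, if anything falls off the work surface, if the arm or the gripper's body presses on something with over 40 N, if the wrist force passes 120 N, or if a joint passes its speed limit or range.

## Working session

There is one attempt and no reset: what is moved stays moved. The work goes in short steps, Python scripts to look and compute and a tool call to move; the robot and the scene stay as the last step left them, time stands still between calls to the robot, and variables do not carry over. Pictures are saved under pics/ and viewed, at most 14 in all, crops included, and the job is handed in when it is done.

Besides the shell and the picture viewer there is one more tool, called after "Call:" as name(argument=value, ...), one argument or row to a line, values as JSON. play_rows: Moves the arm, as the interface text tells. Its arguments: {"type":"object","properties":{"rows":{"type":"string"},"force":{"type":"number"}},"required":["rows"]}

```bash
mkdir -p pics; python3 - <<'E'
from cell import robot
import cv2,numpy as np
s=robot.read_state();print(s)
for n in("top","side"):
    p=robot.camera_params(n);print(n,p)
    cv2.imwrite(f"pics/{n}0.png",cv2.resize(robot.snapshot(n)[:,:,::-1],(800,600),interpolation=cv2.INTER_CUBIC))
print(robot.camera_params("wrist"))
E
```

```text
{'t': 0.0, 'qpos': array([ 9.62488314e-01,  2.07446987e-01,  1.54292024e+00, -3.29554800e-06,
        1.39347933e+00, -1.50474106e-01]), 'qvel': array([ 0.00022244,  0.00041542,  0.00014228,  0.00198385, -0.00169986,
        0.00011541]), 'joint_efforts': array([-7.80541050e-04, -3.70873976e+01, -2.81416690e+01,  6.96336036e-02,
        3.61615384e-02, -2.19455701e-04]), 'ee_pos': array([0.25366142, 0.51507938, 0.17889154]), 'tcp_rot': array([ 2.26922435e-01,  9.73912182e-01, -1.04741221e-03, -4.15864629e-04]), 'force': array([-0.68591276, -0.381517  ,  0.36238944]), 'ft_torque': array([-0.02150284, -0.00356391,  0.01411052]), 'grip_force': 0.0, 'finger_gap': 1.0006364687523224}
top {'mtx': array([[497.75905331,   0.        , 261.16668539],
       [  0.        , 497.75905331, 189.03574357],
       [  0.        ,   0.        ,   1.        ]]), 'k1': -0.05910704656224103, 'world_from_camera': array([[-0.01503573,  0.99244191, -0.12179077,  0.35586929],
       [-0.99980383, -0.01649312, -0.01096708,  0.30386441],
       [-0.0128929 ,  0.12160198,  0.9924952 ,  1.17292855],
       [ 0.  
[... 353 characters left out ...]
0766449,  0.75595442,  1.23907397],
       [-0.00477925,  0.78014985,  0.62557444,  0.87283899],
       [ 0.        ,  0.        ,  0.        ,  1.        ]])}
{'mtx': array([[280.50422565,   0.        , 258.4493727 ],
       [  0.        , 280.50422565, 191.56746367],
       [  0.        ,   0.        ,   1.        ]]), 'k1': -0.0466743751668733, 'mount': array([[-2.97242755e-04,  9.65943689e-01,  2.58752201e-01,
         7.43490174e-02],
       [ 9.99999592e-01,  6.65188827e-05,  9.00433457e-04,
         1.19334677e-03],
       [ 8.52556108e-04,  2.58752363e-01, -9.65943315e-01,
        -2.05968946e-01],
       [ 0.00000000e+00,  0.00000000e+00,  0.00000000e+00,
         1.00000000e+00]])}
```

View pics/top0.png

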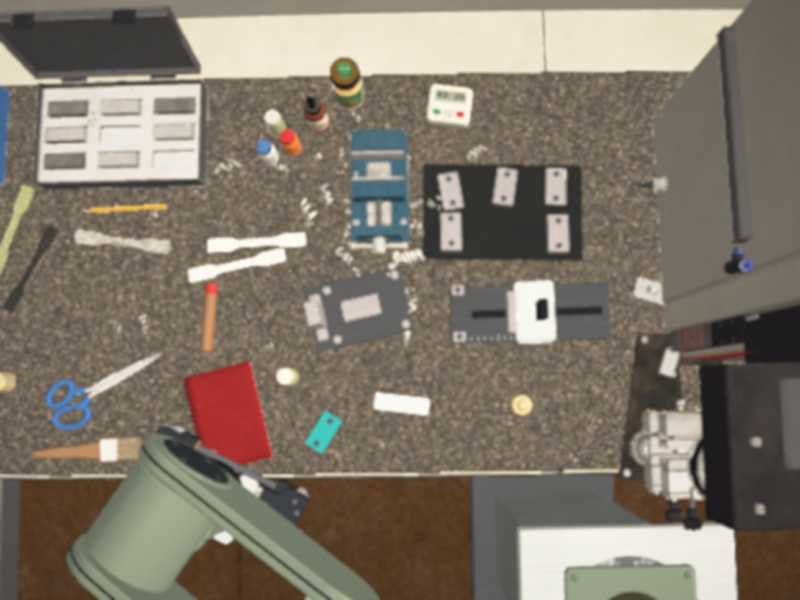

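View pics/side0.png

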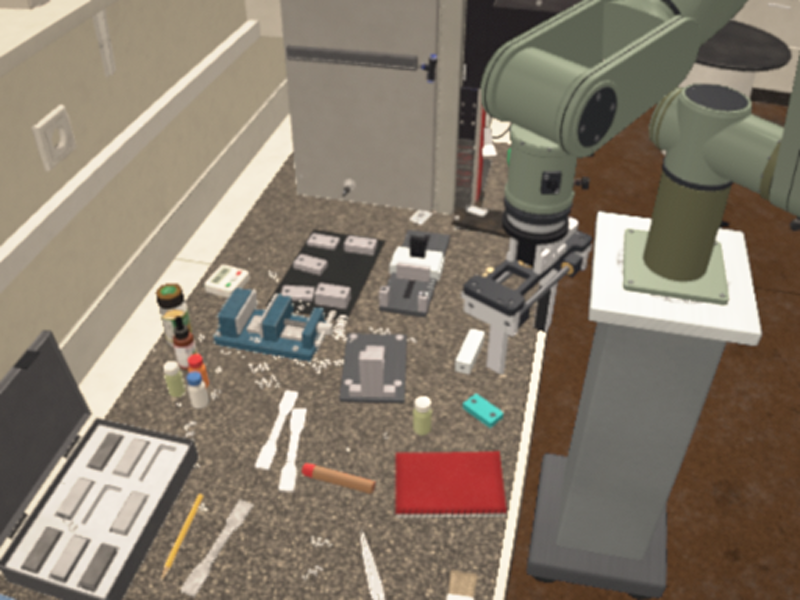

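The top view shows the bar as a white block at (402,404). Nearby are the turquoise decoy at (323,431), the rest at (360,308), the caliper at (530,312) with its head about half open, and five shims on the mat around (505,210). The weight or cap is at (522,405) and the vial at (288,376).

```bash
cat > h.py <<'E'
from cell import robot
import cv2,numpy as np
from scipy.spatial.transform import Rotation as R
def cam(n,s=None):
    p=robot.camera_params(n)
    if n=="wrist":
        s=s or robot.read_state(); T=np.eye(4);T[:3,:3]=R.from_quat(s["tcp_rot"]).as_matrix();T[:3,3]=s["ee_pos"]
        W=T@p["mount"]
    else: W=p["world_from_camera"]
    return p["mtx"],p["k1"],W
def ray(c,uv):
    K,k,W=c; d=np.array([k,0,0,0,0.])
    q=cv2.undistortPoints(np.array(uv,float).reshape(-1,1,2),K,d).reshape(-1,2)
    v=np.c_[q[:,0],-q[:,1],-np.ones(len(q))]@W[:3,:3].T
    return W[:3,3],v
def onz(c,uv,z):
    o,v=ray(c,uv); z=np.broadcast_to(z,(len(v),))
    return o+v*((z-o[2])/v[:,2])[:,None]
def tri(c1,a,c2,b):
    o1,v1=ray(c1,a);o2,v2=ray(c2,b);out=[]
    for x,y in zip(v1,v2):
        A=np.c_[x,-y];s=np.linalg.lstsq(A,o2-o1,rcond=None)[0]
        p,q=o1+s[0]*x,o2+s[1]*y; out.append(np.r_[(p+q)/2,np.linalg.norm(p-q)])
    return np.array(out)
def proj(c,P):
    K,k,W=c;P=np.atleast_2d(P);q=(P-W[:3,3])@W[:3,:3];x=np.c_[q[:,0],-q[:,1]]/-q[:,2:]
    x=x*(1+k*(x**2).sum(1))[:,None];return x@K[:2,:2].T+K[:2,2]
def plan(pos,yaw=None,s=None):
    """shift(mm, tool axes)+turn to TCP pos; yaw = world angle (deg) of finger-closing line, mod 180, tool down"""
    s=s or robot.read_state();r=R.from_quat(s["tcp_rot"])
    sh=r.inv().apply(np.array(pos)-s["ee_pos"])*1000
    if yaw is None: return np.round(sh,1)
    best=None
    for y in(yaw,yaw+180):
        a=np.radians(y);Y=np.array([np.cos(a),np.sin(a),0]);Z=np.array([0,0,-1.])
        t=R.from_matrix(np.c_[np.cross(Y,Z),Y,Z]);rv=(r.inv()*t).as_rotvec()
        if best is None or np.linalg.norm(rv)<np.linalg.norm(best):best=rv
    return np.round(sh,1),np.round(np.degrees(best)/10,3)
def snap(n,name,crop=None,size=(800,600)):
    im=robot.snapshot(n)[:,:,::-1]
    cv2.imwrite(f"pics/{name}_raw.png",im)
    if crop: x,y,w,h=crop;im=im[y:y+h,x:x+w]
    cv2.imwrite(f"pics/{name}.png",cv2.resize(im,size,interpolation=cv2.INTER_CUBIC))
E
python3 - <<'E'
from h import *
c=cam("top");f=lambda u,z:print(onz(c,np.array(u)/1.5625,z).round(3)[:,:].tolist())
f([[375,394],[430,402],[428,414],[374,408]],.03)   # bar
f([[342,298],[381,291],[383,314],[344,322]],.02) # seat
f([[449,287],[609,283],[610,339],[450,344]],.012)
f([[450,190],[504,187],[555,187],[450,232],[558,233]],.018)
f([[424,165],[581,166],[582,258],[424,258]],.004)
f([[542,309]],.072)
f([[522,405],[288,376]],.05)
print(plan((.45,.12,.3),90))
E
```

```text
[[0.352, 0.367, 0.03], [0.339, 0.287, 0.03], [0.322, 0.29, 0.03], [0.332, 0.369, 0.03]]
[[0.495, 0.415, 0.02], [0.505, 0.357, 0.02], [0.47, 0.354, 0.02], [0.459, 0.413, 0.02]]
[[0.51, 0.255, 0.012], [0.512, 0.013, 0.012], [0.428, 0.016, 0.012], [0.424, 0.255, 0.012]]
[[0.658, 0.25, 0.018], [0.661, 0.168, 0.018], [0.66, 0.09, 0.018], [0.593, 0.252, 0.018], [0.589, 0.089, 0.018]]
[[0.702, 0.289, 0.004], [0.697, 0.046, 0.004], [0.552, 0.051, 0.004], [0.556, 0.292, 0.004]]
[[0.468, 0.126, 0.072]]
[[0.333, 0.156, 0.05], [0.379, 0.491, 0.05]]
(array([-350.7, -267.9, -120.6]), array([-0.011, -0.004, -2.623]))
```

```bash
python3 - <<'E'
from h import *
print(plan((.45,.28,.2),90))
E
```

```text
(array([-280. , -124.2,  -20.8]), array([-0.011, -0.004, -2.623]))
```

Call:
play_rows(
  rows="-280 -124 -21 0 0 -2.62 -1;-280 -124 -21 0 0 -2.62 -1;-280 -124 -21 0 0 -2.62 -1;-280 -124 -21 0 0 -2.62 -1;-280 -124 -21 0 0 -2.62 -1;-280 -124 -21 0 0 -2.62 -1;-280 -124 -21 0 0 -2.62 -1;-280 -124 -21 0 0 -2.62 -1;-280 -124 -21 0 0 -2.62 -1;-280 -124 -21 0 0 -2.62 -1",
)

```text
t: 1.35
ee_pos: [0.4498, 0.2817, 0.201]
tcp_rot: [-0.001, 1.0, -0.0, -0.0]
force: [-0.8, 0.2, 0.1]
finger_gap: 1.002
grip_force: 0.0
```

```bash
python3 - <<'E'
from h import *
s=robot.read_state();print(s["t"],s["ee_pos"],s["tcp_rot"],s["qvel"].round(3),s["force"])
import json;json.dump([list(s["ee_pos"]),list(s["tcp_rot"])],open("w1.json","w"))
snap("wrist","w1");print(plan((.45,.12,.2),90))
E
```

```text
1.35 [0.44981299 0.28167237 0.20098851] [-6.97701553e-04  9.99999752e-01 -8.81249196e-06 -9.60467342e-05] [-0.009  0.002 -0.003  0.001  0.001 -0.002] [-0.84633097  0.19120383  0.12518993]
(array([ 1.000e-01, -1.615e+02,  1.000e+00]), array([-0.   , -0.001,  0.006]))
```

View pics/w1.png

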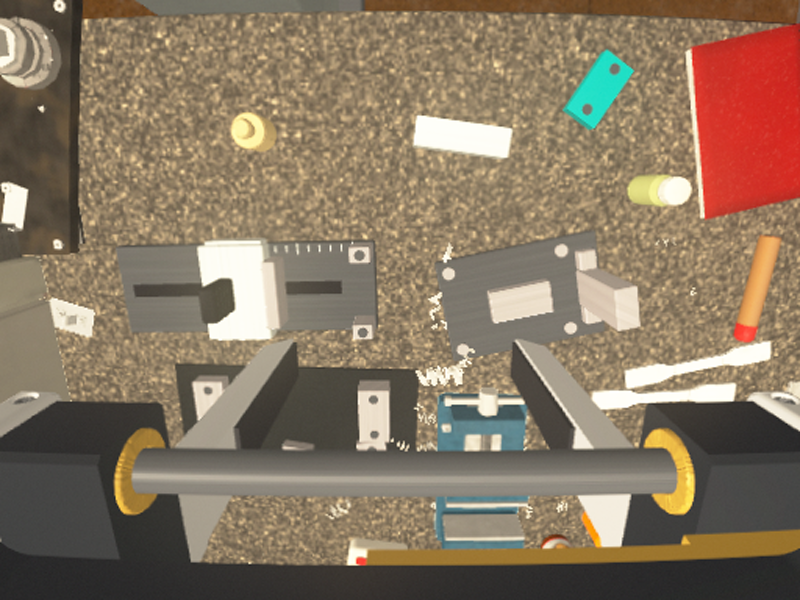

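```bash
python3 - <<'E'
import cv2
im=cv2.imread("pics/w1_raw.png")
a=cv2.resize(im[60:120,250:350],(600,360),interpolation=cv2.INTER_CUBIC)
b=cv2.resize(im[140:235,270:420],(600,380),interpolation=cv2.INTER_CUBIC)[:240*2]
import numpy as np
o=np.zeros((600,800,3),np.uint8)
o[:300,:500]=cv2.resize(im[60:120,250:350],(500,300),interpolation=cv2.INTER_CUBIC)   # x5, origin 250,60
o[300:,:]=cv2.resize(im[145:232,70:302],(800,300),interpolation=cv2.INTER_CUBIC) # x3.448 origin 70,145
o[:300,500:]=0
cv2.imwrite("pics/c1.png",o)
p=np.zeros((600,800,3),np.uint8)
p[:475,:]=cv2.resize(im[140:235,270:430],(800,475),interpolation=cv2.INTER_CUBIC) # x5 origin 270,140
cv2.imwrite("pics/c2.png",p[:475])
E
```

```text
(no output)
```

View pics/c1.png

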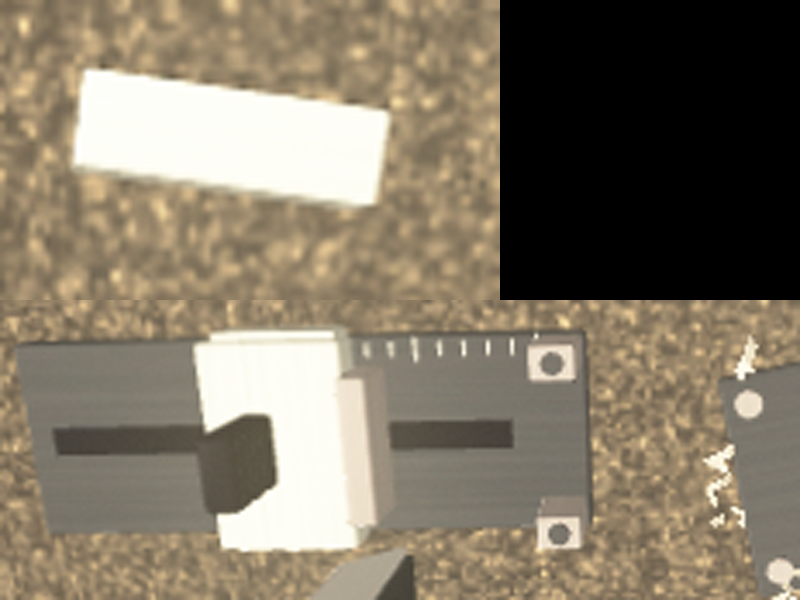

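View pics/c2.png

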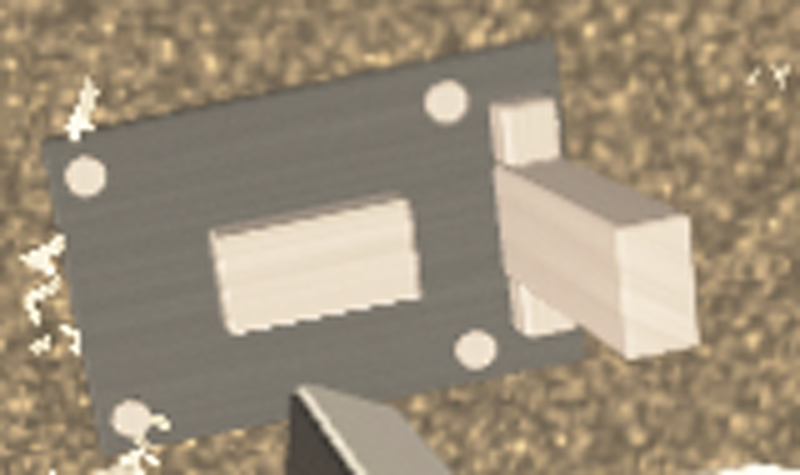

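```bash
cat > m1.py <<'E'
from h import *
import json
p,q=json.load(open("w1.json"));s=dict(ee_pos=np.array(p),tcp_rot=q)
c=cam("wrist",s)
def quad(n,P,z):
    w=onz(c,P,z);e=[np.linalg.norm(w[i]-w[(i+1)%4])*1000 for i in range(4)]
    d=w[1]-w[0]+w[2]-w[3];print(n,w.mean(0).round(4),"edges",np.round(e,1),"ang",round(np.degrees(np.arctan2(d[1],d[0])),2))
B=np.array([[86,68],[390,112],[378,206],[74,164]])/5+[250,60]
for z in(.024,.032,.04):quad("bar%g"%z,B,z)
quad("seat",np.array([[210,232],[407,199],[421,297],[232,335]])/5+[270,140],.02)
quad("base",np.array([[45,142],[550,38],[585,357],[105,455]])/5+[270,140],.008)
quad("bed",(np.array([[18,346],[585,333],[592,520],[50,532]])-[0,300])/3.448+[70,145],.012)
t=lambda P,z:onz(c,(np.array(P)-[0,300])/3.448+[70,145],z).round(4)
print("posts",t([[552,363],[560,534]],.042),"jaw top edge",t([[340,378],[345,525],[362,372]],.042),"tab top",t([[200,455],[205,512]],.072))
E
python3 m1.py
```

```text
bar0.024 [0.3388 0.3312 0.024 ] edges [79.3 23.5 80.4 23.7] ang 82.67
bar0.032 [0.3396 0.3302 0.032 ] edges [77.6 23.  78.7 23.2] ang 82.67
bar0.04 [0.3404 0.3292 0.04  ] edges [76.  22.5 77.  22.7] ang 82.67
seat [0.4817 0.3898 0.02  ] edges [56.5 29.7 55.5 31.8] ang 100.96
base [0.481 0.394 0.008] edges [146.9  98.4 148.3  99.2] ang 102.16
bed [0.4705 0.1371 0.012 ] edges [238.1  80.4 239.2  82.2] ang 91.33
posts [[0.4351 0.2448 0.042 ]
 [0.5039 0.2463 0.042 ]] jaw top edge [[0.4408 0.1631 0.042 ]
 [0.5003 0.1603 0.042 ]
 [0.4385 0.1718 0.042 ]] tab top [[0.4636 0.1194 0.072 ]
 [0.4853 0.1186 0.072 ]]
```

The edges fit a 24 mm section at z=0.024 (79–80 × 23.6 mm). The bar is at (0.339, 0.331), the seat at (0.482, 0.390), the bed centre at (0.470, 0.137) and the jaw gap is about 65 mm, all of which match the given sizes. Next I'll pick the bar.

```bash
python3 - <<'E'
from h import *
print(robot.read_state()["qpos"].round(2),plan((.339,.331,.08),82.7-90))
E
```

```text
[ 0.4   0.1   1.62  0.    1.42 -1.18] (array([110.9,  49.6, 121. ]), array([ 0.000e+00, -1.000e-03, -8.264e+00]))
```

Call:
play_rows(
  rows="111 50 80 0 0 -8.26 -1;111 50 80 0 0 -8.26 -1;111 50 80 0 0 -8.26 -1;111 50 80 0 0 -8.26 -1;111 50 80 0 0 -8.26 -1;111 50 80 0 0 -8.26 -1;111 50 80 0 0 -8.26 -1;111 50 80 0 0 -8.26 -1;111 50 80 0 0 -8.26 -1;111 50 80 0 0 -8.26 -1;111 50 80 0 0 -8.26 -1",
  force=25,
)

```text
t: 2.78
ee_pos: [0.3395, 0.3309, 0.1211]
tcp_rot: [-0.659, 0.752, -0.0, 0.0]
force: [-0.0, -0.3, -0.8]
finger_gap: 1.002
grip_force: 0.0
```

```bash
python3 - <<'E'
from h import *
print(plan((.339,.331,.005),82.7-90))
snap("top","t1",(220,235,80,60))
E
```

```text
(array([ -0. ,   0.5, 116.1]), array([-0.   ,  0.   , -0.018]))
```

View pics/t1.png

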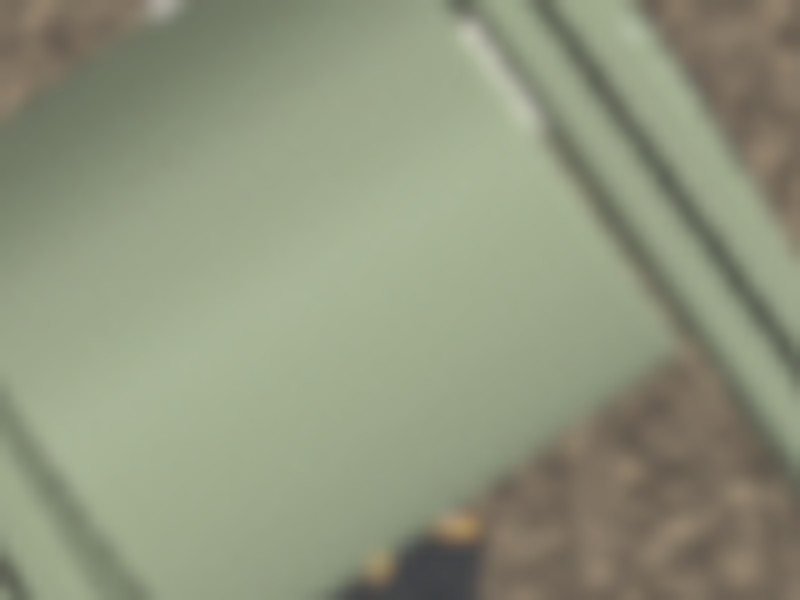

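The arm hides the bar in that view, so I'll descend and let the closed opening confirm the bar.

Call:
play_rows(
  rows="0 0 60 0 0 0 -1;0 0 90 0 0 0 -1;0 0 110 0 0 0 -1;0 0 116 0 0 0 -1;0 0 116 0 0 0 -1;0 0 116 0 0 0 1;0 0 116 0 0 0 1;0 0 116 0 0 0 1;0 0 116 0 0 0 1;0 0 116 0 0 0 1;0 0 116 0 0 0 1;0 0 116 0 0 0 1",
  force=25,
)

```text
t: 4.32
ee_pos: [0.3395, 0.3308, 0.005]
tcp_rot: [-0.66, 0.751, -0.0, -0.0]
force: [0.5, -0.3, -0.9]
finger_gap: 0.289
grip_force: 0.0
```

Call:
play_rows(
  rows="0 0 0 0 0 0 1;0 0 0 0 0 0 1;0 0 0 0 0 0 1;0 0 0 0 0 0 1;0 0 -40 0 0 0 1;0 0 -80 0 0 0 1;0 0 -80 0 0 0 1;0 0 -80 0 0 0 1",
)

```text
t: 5.32
ee_pos: [0.339, 0.3305, 0.0845]
tcp_rot: [-0.66, 0.751, 0.0, -0.0]
force: [0.7, -0.2, 0.1]
finger_gap: 0.003
grip_force: 0.0
```

```bash
python3 - <<'E'
from h import *
s=robot.read_state();print(s["finger_gap"]*94,s["grip_force"])
# gauge geometry
a=np.radians(-88.67);gy=np.array([np.cos(a),np.sin(a)]);o=np.array([.4703,.1367])
t=o+gy*(-.1+.019);print(t,o+gy*(-.1+.065+.048))
print(plan((*t,.09),91.33),plan((*t,.019),91.33))
E
```

```text
0.29657402987767323 0.0
[0.46841993 0.21767818] [0.47060174 0.1237035 ]
(array([  95.2, -142.9,   -5.6]), array([ 1.000e-03, -6.000e-03,  8.124e+00])) (array([  95.1, -143. ,   65.4]), array([ 1.000e-03, -6.000e-03,  8.124e+00]))
```

Call:
play_rows(
  rows="0 0 -60 0 0 0 -1;0 0 -116 0 0 4.1 -1;0 0 -116 0 0 8.2 -1;0 0 -116 0 0 8.2 -1;0 0 -116 0 0 8.2 -1;0 0 -116 0 0 8.2 -1;0 0 -116 0 0 8.2 -1;0 0 -116 0 0 8.2 -1;0 0 -116 0 0 8.2 -1;0 0 -116 0 0 8.2 -1;0 0 -116 0 0 8.2 -1;0 0 -116 0 0 8.2 -1",
)

```text
t: 6.82
ee_pos: [0.3393, 0.3307, 0.2006]
tcp_rot: [-0.005, 1.0, -0.0, -0.0]
force: [-1.2, 0.3, -0.2]
finger_gap: 0.997
grip_force: 0.0
```

```bash
python3 - <<'E'
from h import *
s=robot.read_state();print(s["ee_pos"],plan((.4,.3,.2),90));snap("wrist","w2")
import json;json.dump([list(s["ee_pos"]),list(s["tcp_rot"])],open("w2.json","w"))
E
```

```text
[0.33931929 0.33070955 0.20055743] (array([-60.3, -31.4,   0.5]), array([-0.003, -0.004,  0.062]))
```

View pics/w2.png

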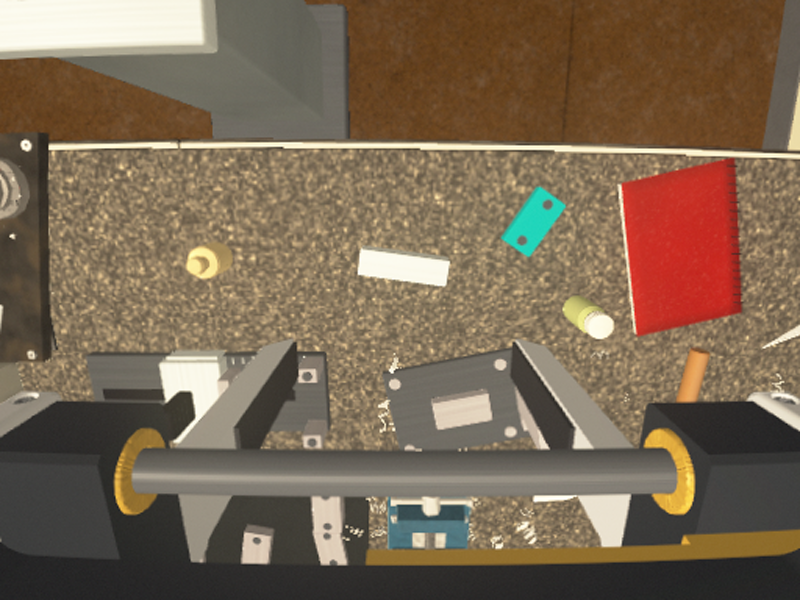

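The bar now lies at about (404,267), shifted from where it was. I'll measure it with a white-blob fit.

```bash
cat > bar.py <<'E'
from h import *
def barfit(name,js,box,z):
    import json
    p,q=json.load(open(js));c=cam("wrist",dict(ee_pos=np.array(p),tcp_rot=q))
    im=cv2.imread(f"pics/{name}_raw.png");x,y,w,h=box
    m=(im[y:y+h,x:x+w].min(2)>185).astype(np.uint8)
    n,l,st,_=cv2.connectedComponentsWithStats(m);i=1+st[1:,4].argmax()
    ct=cv2.findContours((l==i).astype(np.uint8),cv2.RETR_EXTERNAL,cv2.CHAIN_APPROX_NONE)[0][0].reshape(-1,2)+[x,y]
    w=onz(c,ct,z)[:,:2]*1000
    r=cv2.minAreaRect(w.astype(np.float32));b=cv2.boxPoints(r);e=[b[1]-b[0],b[2]-b[1]];d=max(e,key=np.linalg.norm)
    print("px",ct.mean(0),"ctr",r[0],"size",r[1],"ang",np.degrees(np.arctan2(d[1],d[0]))%180)
E
python3 - <<'E'
from bar import *
barfit("w1","w1.json",(255,65,90,50),.024)
barfit("w2","w2.json",(215,145,90,50),.024)
barfit("w2","w2.json",(215,145,90,50),.032)
E
```

```text
px [295.52597403  87.05194805] ctr (338.3790588378906, 330.1062927246094) size (79.85350036621094, 24.094005584716797) ang 82.69576
px [257.57042254 170.82394366] ctr (338.1509704589844, 330.0858154296875) size (79.1749267578125, 23.32684898376465) ang 82.69547
px [257.57042254 170.82394366] ctr (336.6341552734375, 330.1021423339844) size (77.51935577392578, 22.839065551757812) ang 82.69553
```

The bar hasn't moved; its pose matches the first fit. The grip must have slackened early in the lift. I'll try again with more force.

```bash
python3 - <<'E'
from h import *
print(plan((.3385,.3305,.004),82.7-90))
E
```

```text
(array([  0.8,  -0.2, 196.8]), array([ 0.000e+00, -3.000e-03, -8.209e+00]))
```

Call:
play_rows(
  rows="1 0 60 0 0 -4 -1;1 0 110 0 0 -8.2 -1;1 0 110 0 0 -8.2 -1;1 0 110 0 0 -8.2 -1;1 0 110 0 0 -8.2 -1;1 0 110 0 0 -8.2 -0.2;1 0 110 0 0 -8.2 -0.2;1 0 110 0 0 -8.2 -0.2;1 0 110 0 0 -8.2 -0.2;1 0 150 0 0 -8.2 -0.2;1 0 185 0 0 -8.2 -0.2;1 0 196 0 0 -8.2 -0.2",
)

```text
t: 8.38
ee_pos: [0.3368, 0.3297, 0.0031]
tcp_rot: [-0.659, 0.752, 0.0, -0.002]
force: [-0.2, 0.3, -0.1]
finger_gap: 0.598
grip_force: 0.0
```

Call:
play_rows(
  rows="0 0 0 0 0 0 1;0 0 0 0 0 0 1;0 0 0 0 0 0 1;0 0 0 0 0 0 1;0 0 0 0 0 0 1;0 0 0 0 0 0 1;0 0 0 0 0 0 1;0 0 0 0 0 0 1",
  force=30,
)

```text
t: 9.38
ee_pos: [0.3385, 0.3308, 0.005]
tcp_rot: [-0.66, 0.751, 0.0, -0.0]
force: [1.3, 0.0, -0.3]
finger_gap: 0.005
grip_force: 0.0
```

```bash
python3 - <<'E'
from h import *
snap("wrist","w3");s=robot.read_state();print(proj(cam("wrist"),[[.3385,.3305,.024]])*1.5625)
im=robot.snapshot("side")[:,:,::-1];print(proj(cam("side"),[[.3385,.3305,.024]]))
u=proj(cam("side"),[[.3385,.3305,.024]])[0].astype(int)
a=cv2.imread("pics/w3.png");a=cv2.resize(a,(560,420));b=cv2.resize(im[u[1]-60:u[1]+60,u[0]-30:u[0]+30],(240,480),interpolation=cv2.INTER_CUBIC)
o=np.zeros((480,800,3),np.uint8);o[:420,:560]=a;o[:,560:]=b;cv2.imwrite("pics/w3m.png",o)
E
```

```text
[[405.83585444 350.00086292]]
[[299.35318279 221.33437357]]
```

View pics/w3m.png

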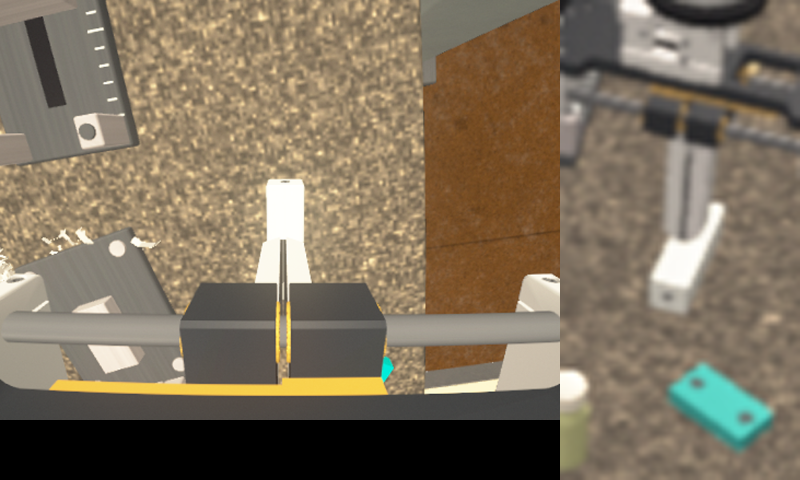

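```bash
python3 - <<'E'
from h import *
s=robot.read_state();c=cam("wrist")
for dz in(0,.005,.01,.019,.03):print(dz,(proj(c,[s["ee_pos"]+[0,0,dz]])*.0+proj(c,[s["ee_pos"]+[0,0,dz]])*560/512).round(1))
im=cv2.imread("pics/w2_raw.png")
print(s["joint_efforts"].round(2),s["qpos"].round(3))
E
```

```text
0 [[284.1 235.5]]
0.005 [[284.1 238. ]]
0.01 [[284.1 240.5]]
0.019 [[284.2 245.4]]
0.03 [[284.3 252. ]]
[  0.   -31.23 -21.61  -0.06   0.04   0.  ] [ 0.591  0.223  1.932 -0.     0.986 -2.421]
```

Call:
play_rows(
  rows="0 0 -30 0 0 0 1;0 0 -30 0 0 0 1;0 0 -30 0 0 0 1;0 0 -30 0 0 0 1",
)

```text
t: 9.98
ee_pos: [0.3377, 0.3303, 0.034]
tcp_rot: [-0.66, 0.751, 0.0, -0.001]
force: [0.3, -0.5, 0.0]
finger_gap: 0.005
grip_force: 0.0
```

```bash
python3 - <<'E'
from h import *
s=robot.read_state();print(s["ee_pos"]);c=cam("wrist");snap("wrist","w4")
print((proj(c,[s["ee_pos"],[.3385,.3305,.024]])))
im=cv2.imread("pics/w4_raw.png")[130:280,180:340]
sd=robot.snapshot("side")[:,:,::-1][161:281,269:329]
o=np.zeros((480,752,3),np.uint8);o[:,:512]=cv2.resize(im,(512,480),interpolation=cv2.INTER_CUBIC);o[:,512:]=cv2.resize(sd,(240,480),interpolation=cv2.INTER_CUBIC);cv2.imwrite("pics/w4m.png",o)
E
```

```text
[0.3376969  0.33026086 0.03399989]
[[259.72449578 215.35835341]
 [258.7170095  211.6040447 ]]
```

View pics/w4m.png

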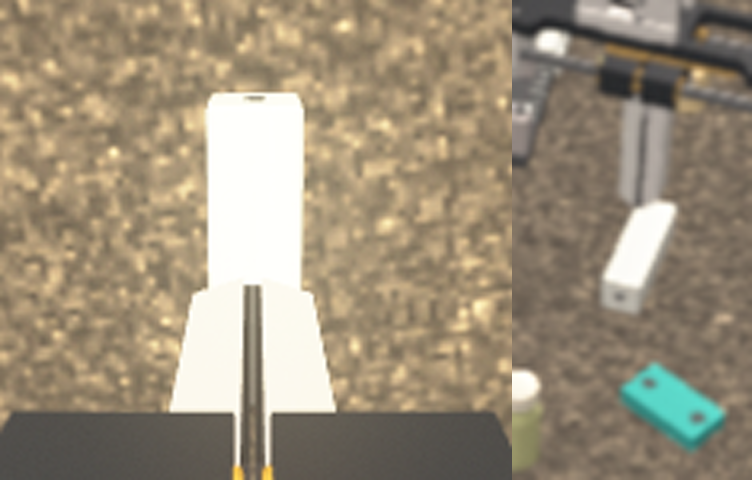

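Oddly, the bar hasn't moved and the fingers met nothing. I'll feel for it with the closed tip, lowering slowly.

Call:
play_rows(
  rows="0 0 4 0 0 0 1;0 0 7 0 0 0 1;0 0 9 0 0 0 1;0 0 11 0 0 0 1;0 0 12 0 0 0 1;0 0 12 0 0 0 1",
)

```text
t: 10.82
ee_pos: [0.3386, 0.3308, 0.023]
tcp_rot: [-0.66, 0.751, -0.0, -0.0]
force: [-0.6, 0.2, -0.3]
finger_gap: 0.01
grip_force: 0.0
```

```bash
python3 - <<'E'
from h import *
a,b=cv2.imread("pics/w3_raw.png"),cv2.imread("pics/w4_raw.png")
for n,i in(("w3",a),("w4",b)):print(n,i[205:240:2,258].sum(1)//3, i[205:240:2,252].sum(1)//3)
for r in(170,190,210):
    for i in(a,b):
        x=np.where(i[r,200:320].min(1)>185)[0];print(r,x.min()+200,x.max()+200,len(x))
E
```

```text
w3 [254 254 254 254 254 253 254 169 151 151 152 149 149 144 143 142 143 142] [254 254 254 254 254 254 252 247 247 247 247 247 246 246 247 247 246 246]
w4 [253 253 253 253 253 253 253 167 151 148 149 147 149 143 142 142 141 142] [254 254 254 254 254 253 252 247 247 247 247 247 247 247 247 247 246 246]
170 243 277 35
170 244 274 31
190 244 277 34
190 245 274 30
210 244 277 34
210 245 273 29
```

```bash
python3 - <<'E'
from h import *
s=dict(ee_pos=np.array([.3377,.33026,.034]),tcp_rot=[-.66,.751,0,-.001])
c=cam("wrist",s);print(onz(c,[[245,163.5],[274.5,163.5],[259.5,219]],.024))
print(R.from_quat(s["tcp_rot"]).as_matrix().round(2))
cs=cam("side")
# side crop near end-face top corners (crop x4, origin 269,161)
print(onz(cs,np.array([[604-512,282],[640-512,288],[660-512,204],[676-512,208]])/4+[269,161],.024))
p0=cv2.imread("pics/side0.png")
E
```

```text
[[0.34401084 0.29007627 0.024     ]
 [0.32129026 0.29302735 0.024     ]
 [0.33869174 0.33691115 0.024     ]]
[[-0.13 -0.99 -0.  ]
 [-0.99  0.13 -0.  ]
 [ 0.    0.   -1.  ]]
[[0.34976305 0.37064378 0.024     ]
 [0.32745386 0.37063612 0.024     ]
 [0.32792356 0.29204381 0.024     ]
 [0.31736747 0.29340787 0.024     ]]
```

Call:
play_rows(
  rows="0 0 2 0 0 0 1;0 0 4 0 0 0 1;0 0 5 0 0 0 1;0 0 5 0 0 0 1",
)

```text
t: 11.32
ee_pos: [0.3384, 0.3308, 0.0179]
tcp_rot: [-0.66, 0.751, 0.0, -0.0]
force: [-0.1, -0.8, -0.4]
finger_gap: 0.004
grip_force: 0.0
```

```bash
python3 - <<'E'
from h import *
snap("wrist","w5");im=cv2.imread("pics/w5_raw.png")
s=robot.read_state();print(s["t"],s["ee_pos"],s["force"])
print(im[205:240:2,258].sum(1)//3)
for r in (150,155,160,165,170,190,210):
    x=np.where(im[r,200:320].min(1)>185)[0];print(r,len(x) and (x.min()+200,x.max()+200))
S=robot.snapshot("side")[:,:,::-1];T=robot.snapshot("top")[:,:,::-1]
u=proj(cam("top"),[[.3385,.3305,.024]])[0].astype(int);print(u)
o=np.zeros((600,800,3),np.uint8);o[:,:400]=cv2.resize(S[176:266,269:329],(400,600),interpolation=cv2.INTER_CUBIC);o[:,400:]=cv2.resize(im[125:275,210:310],(400,600),interpolation=cv2.INTER_CUBIC);cv2.imwrite("pics/w5m.png",o)
E
```

```text
11.375 [0.33851469 0.33082305 0.01799998] [-0.16165244  0.37236717 -0.29649939]
[254 254 254 254 254 254 254 169 152 152 151 150 148 145 145 144 143 140]
150 0
155 0
160 0
165 (np.int64(245), np.int64(275))
170 (np.int64(244), np.int64(276))
190 (np.int64(245), np.int64(276))
210 (np.int64(245), np.int64(276))
[256 257]
```

View pics/w5m.png

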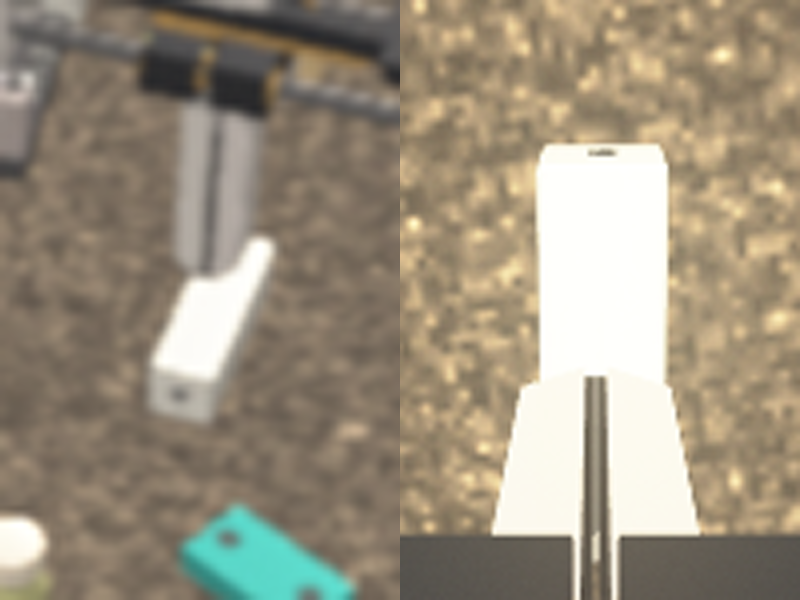

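Call:
play_rows(
  rows="0 0 6 0 0 0 1;0 0 11 0 0 0 1;0 0 13 0 0 0 1;0 0 14 0 0 0 1;0 0 14 0 0 0 1",
)

```text
t: 12.1
ee_pos: [0.3386, 0.3309, 0.004]
tcp_rot: [-0.66, 0.751, -0.0, -0.0]
force: [0.6, 0.4, 0.1]
finger_gap: 0.006
grip_force: 0.0
```

Call:
play_rows(
  rows="0 0 1 0 0 0 1;0 0 2 0 0 0 1;0 0 2 0 0 0 1",
)

```text
t: 12.48
ee_pos: [0.3385, 0.3308, 0.002]
tcp_rot: [-0.66, 0.751, 0.0, -0.0]
force: [0.4, 0.7, -0.3]
finger_gap: 0.003
grip_force: 0.0
```

```bash
python3 - <<'E'
from h import *
print(robot.grip_point_offset)
for v in(.02,.03,.04,.05,.06):print(v,proj(cam("side"),[.3385,.3308,v]))
E
```

```text
0.0188
0.02 [[299.24067713 222.58168641]]
0.03 [[299.47122079 219.6534449 ]]
0.04 [[299.70362773 216.69426317]]
0.05 [[299.93791134 213.70375019]]
0.06 [[300.1740848  210.68151072]]
```

The side view puts the visible tips about 22 mm above the reported TCP. I'll find the exact offset by touching the bar's top.

Call:
play_rows(
  rows="0 0 1 0 0 0 1;0 0 1 0 0 0 1",
)

```text
t: 12.72
ee_pos: [0.3384, 0.3308, 0.001]
tcp_rot: [-0.66, 0.751, 0.0, -0.0]
force: [-0.7, -0.3, 0.5]
finger_gap: 0.006
grip_force: 0.0
```

Call:
play_rows(
  rows="0 0 1 0 0 0 1;0 0 1 0 0 0 1",
)

```text
t: 12.98
ee_pos: [0.3384, 0.3308, -0.0001]
tcp_rot: [-0.66, 0.751, 0.0, -0.0]
force: [0.1, 0.3, 0.3]
finger_gap: 0.005
grip_force: 0.0
```

Call:
play_rows(
  rows="0 0 1 0 0 0 1;0 0 1 0 0 0 1",
)

```text
t: 13.22
ee_pos: [0.3385, 0.3308, -0.001]
tcp_rot: [-0.66, 0.751, 0.0, -0.0]
force: [-0.0, -0.3, 0.4]
finger_gap: 0.007
grip_force: 0.0
```

Call:
play_rows(
  rows="0 0 1 0 0 0 1;0 0 1 0 0 0 1",
)

```text
t: 13.48
ee_pos: [0.3386, 0.3309, -0.0011]
tcp_rot: [-0.66, 0.751, -0.0, -0.0]
force: [-1.8, -1.3, 6.9]
finger_gap: 0.005
grip_force: 3.4
```

Call:
play_rows(
  rows="0 0 1 0 0 0 1;0 0 1 0 0 0 1",
)

```text
t: 13.72
ee_pos: [0.3386, 0.3309, -0.0012]
tcp_rot: [-0.66, 0.751, -0.0, -0.0]
force: [-5.2, -2.7, 14.6]
finger_gap: 0.006
grip_force: 7.1
```

Call:
play_rows(
  rows="0 0 1 0 0 0 1;0 0 1 0 0 0 1",
)

```text
t: 13.98
ee_pos: [0.3386, 0.3309, -0.0013]
tcp_rot: [-0.66, 0.751, -0.0, -0.001]
force: [-6.2, -5.2, 21.3]
finger_gap: 0.005
grip_force: 10.8
```

Contact came at z_rep = −0.001, so the real tip is z_rep + 0.025 for a 24 mm bar. I'll back off, open, and grip at z_rep ≈ −0.018.

Call:
play_rows(
  rows="0 0 -30 0 0 0 -1;0 0 -30 0 0 0 -1;0 0 -30 0 0 0 -1;0 0 -30 0 0 0 -1;0 0 -30 0 0 0 -1;0 0 -30 0 0 0 -1;0 0 -30 0 0 0 -1;0 0 -5 0 0 0 -0.5;0 0 10 0 0 0 -0.5;0 0 14 0 0 0 -0.5;0 0 14 0 0 0 -0.5",
)

```text
t: 15.35
ee_pos: [0.3385, 0.3308, -0.0181]
tcp_rot: [-0.66, 0.751, 0.0, -0.0]
force: [-0.3, 0.2, -0.3]
finger_gap: 0.748
grip_force: 0.0
```

Call:
play_rows(
  rows="0 0 0 0 0 0 1;0 0 0 0 0 0 1;0 0 0 0 0 0 1;0 0 0 0 0 0 1;0 0 0 0 0 0 1;0 0 0 0 0 0 1;0 0 0 0 0 0 1;0 0 0 0 0 0 1;0 0 0 0 0 0 1",
)

```text
t: 16.48
ee_pos: [0.3383, 0.3309, -0.0179]
tcp_rot: [-0.66, 0.751, 0.0, -0.0]
force: [-2.6, 0.7, 3.0]
finger_gap: 0.253
grip_force: 30.0
```

The gap is 23.8 mm, so this is the 24 mm bar and it is now held. I'll lift it and go to the caliper.

Call:
play_rows(
  rows="0 0 -30 0 0 0 1;0 0 -60 0 0 0 1;0 0 -85 0 0 0 1;0 0 -85 0 0 0 1;0 0 -85 0 0 0 1;0 0 -85 0 0 0 1",
)

```text
t: 17.23
ee_pos: [0.3374, 0.33, 0.0654]
tcp_rot: [-0.66, 0.751, 0.0, -0.002]
force: [0.5, 0.4, -1.9]
finger_gap: 0.255
grip_force: 30.0
```

```bash
cat >> h.py <<'E'
ga=np.radians(-88.67);gy=np.array([np.cos(ga),np.sin(ga)]);go=np.array([.4703,.1367])
gp=lambda y:go+gy*y
E
python3 - <<'E'
from h import *
print(robot.read_state()["finger_gap"]);t=gp(-.1+.019);print(t,plan((*t,.067),91.33))
E
```

```text
0.2548128791527336
[0.46841993 0.21767818] (array([  94.4, -144.4,   -1.7]), array([ 2.000e-03, -1.900e-02,  8.124e+00]))
```

Call:
play_rows(
  rows="94 -144 0 0 0 8.12 1;94 -144 0 0 0 8.12 1;94 -144 0 0 0 8.12 1;94 -144 0 0 0 8.12 1;94 -144 0 0 0 8.12 1;94 -144 0 0 0 8.12 1;94 -144 0 0 0 8.12 1;94 -144 0 0 0 8.12 1;94 -144 0 0 0 8.12 1;94 -144 0 0 0 8.12 1;94 -144 0 0 0 8.12 1",
)

```text
t: 18.6
ee_pos: [0.469, 0.219, 0.0667]
tcp_rot: [-0.012, 1.0, -0.0, -0.0]
force: [-0.5, -0.1, -1.8]
finger_gap: 0.254
grip_force: 30.0
```

```bash
python3 - <<'E'
from h import *
s=robot.read_state();t=gp(-.1+.019);print(s["qpos"].round(2),plan((*t,-.005),91.33))
c=cam("wrist");snap("wrist","w6")
im=cv2.imread("pics/w6_raw.png")
y=np.linspace(.4,1,1)
cv2.imwrite("pics/w6c.png",cv2.resize(im[40:280,100:420],(800,600),interpolation=cv2.INTER_CUBIC))
print((proj(c,[[*(gp(-.109)+[-.034,0]),.042],[*(gp(-.109)+[.034,0]),.042],[*(gp(-.035)+[-.03,0]),.042],[*gp(0.013),.072]])-[100,40])*2.5)
E
```

```text
[ 0.27  0.21  1.79 -0.    1.14 -1.33] (array([ 0.5, -1.3, 71.7]), array([-0.001, -0.003,  0.009]))
[[477.35159161 314.06272454]
 [466.94676071 502.13680935]
 [255.41901224 325.63295868]
 [ 83.5253917  440.24008012]]
```

View pics/w6c.png

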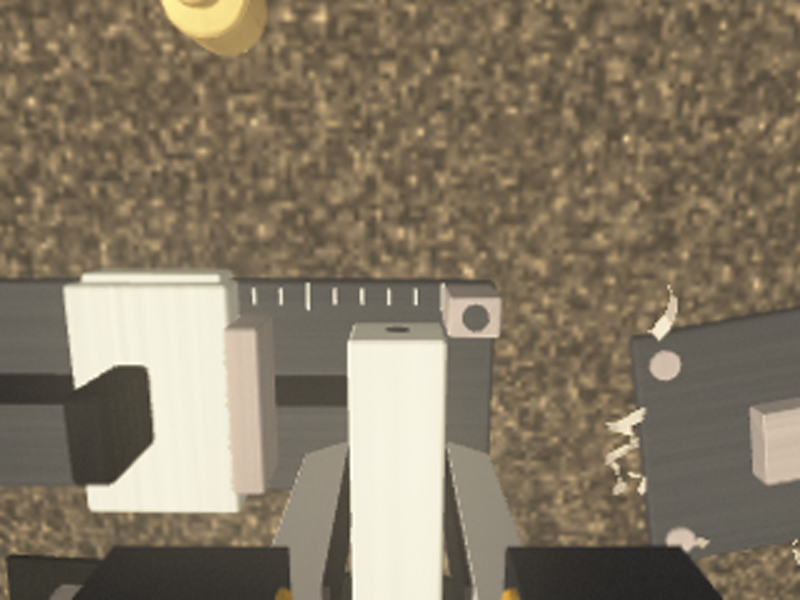

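The post (475,318) and jaw edge (~262,322) match my model to within 2 mm. I'll lower the bar and release it part-way.

Call:
play_rows(
  rows="0 -1 30 0 0 0 1;0 -1 50 0 0 0 1;0 -1 62 0 0 0 1;0 -1 68 0 0 0 1;0 -1 70 0 0 0 1;0 -1 71 0 0 0 1;0 -1 71 0 0 0 1",
)

```text
t: 19.52
ee_pos: [0.4697, 0.2182, -0.0034]
tcp_rot: [-0.012, 1.0, 0.0, 0.001]
force: [0.2, 0.1, -0.9]
finger_gap: 0.251
grip_force: 30.0
```

Call:
play_rows(
  rows="0 0 0.5 0 0 0 0.15;0 0 0.5 0 0 0 0.15;0 0 0.5 0 0 0 0.15;0 0 0.5 0 0 0 0.15;0 0 -30 0 0 0 0.15;0 0 -60 0 0 0 0.15;0 0 -80 0 0 0 0.15;0 0 -80 0 0 0 0.15;0 0 -80 0 0 0 0.15",
)

```text
t: 20.65
ee_pos: [0.4684, 0.2178, 0.0751]
tcp_rot: [-0.012, 1.0, -0.0, -0.001]
force: [-0.9, 0.2, -0.5]
finger_gap: 0.427
grip_force: 0.0
```

```bash
python3 - <<'E'
from h import *
s=robot.read_state();print(s["finger_gap"]*94)
t=gp(-.1+.065+.048);print(t,plan((*t,.075),91.33))
E
```

```text
40.09342726825573
[0.47060174 0.1237035 ] (array([  0.1, -94.1,   0.2]), array([-0.002, -0.008,  0.004]))
```

Call:
play_rows(
  rows="0 -60 0 0 0 0 0.1;0 -94 0 0 0 0 0.1;0 -94 0 0 0 0 0.1;0 -94 0 0 0 0 0.1;0 -94 30 0 0 0 0.1;0 -94 48 0 0 0 0.1;0 -94 54 0 0 0 0.1;0 -94 54 0 0 0 0.1",
)

```text
t: 21.65
ee_pos: [0.4711, 0.1247, 0.0217]
tcp_rot: [-0.013, 1.0, 0.0, -0.0]
force: [0.5, 0.1, -0.1]
finger_gap: 0.45
grip_force: 0.0
```

Call:
play_rows(
  rows="0 0 0 0 0 0 1;0 0 0 0 0 0 1;0 0 0 0 0 0 1;0 0 0 0 0 0 1;0 0 0 0 0 0 1;0 0 0 0 0 0 1",
  force=20,
)

```text
t: 22.4
ee_pos: [0.4719, 0.1241, 0.0225]
tcp_rot: [-0.012, 1.0, 0.0, 0.0]
force: [-0.2, 0.3, 4.3]
finger_gap: 0.148
grip_force: 20.0
```

The tab is gripped at 13.9 mm. I'll slide the jaw towards the bar.

Call:
play_rows(
  rows="0 6 0 0 0 0 1;0 12 0 0 0 0 1;0 18 0 0 0 0 1;0 24 0 0 0 0 1;0 30 0 0 0 0 1;0 33 0 0 0 0 1;0 34 0 0 0 0 1;0 35 0 0 0 0 1;0 36 0 0 0 0 1;0 36 0 0 0 0 1",
)

```text
t: 23.65
ee_pos: [0.4712, 0.1595, 0.0225]
tcp_rot: [-0.012, 1.0, -0.001, 0.001]
force: [0.0, -2.8, 5.4]
finger_gap: 0.146
grip_force: 20.0
```

Call:
play_rows(
  rows="0 0.5 0 0 0 0 1;0 1 0 0 0 0 1;0 1.5 0 0 0 0 1;0 2 0 0 0 0 1;0 2 0 0 0 0 1",
)

```text
t: 24.28
ee_pos: [0.4712, 0.1614, 0.0225]
tcp_rot: [-0.012, 1.0, -0.001, 0.001]
force: [-0.3, -3.3, 5.7]
finger_gap: 0.146
grip_force: 20.0
```

Call:
play_rows(
  rows="0 0.5 0 0 0 0 1;0 1 0 0 0 0 1;0 1.5 0 0 0 0 1;0 1.5 0 0 0 0 1",
)

```text
t: 24.78
ee_pos: [0.4712, 0.1629, 0.0225]
tcp_rot: [-0.012, 1.0, -0.001, 0.001]
force: [0.4, -2.8, 6.1]
finger_gap: 0.146
grip_force: 20.0
```

Call:
play_rows(
  rows="0 0.5 0 0 0 0 1;0 1 0 0 0 0 1;0 1 0 0 0 0 1",
)

```text
t: 25.15
ee_pos: [0.4712, 0.1636, 0.0225]
tcp_rot: [-0.012, 1.0, -0.001, 0.001]
force: [-0.0, -3.5, 5.0]
finger_gap: 0.147
grip_force: 20.0
```

Call:
play_rows(
  rows="0 0.5 0 0 0 0 1;0 1 0 0 0 0 1;0 1 0 0 0 0 1",
)

```text
t: 25.52
ee_pos: [0.4711, 0.1635, 0.0225]
tcp_rot: [-0.012, 1.0, -0.002, 0.0]
force: [0.2, -7.6, 6.3]
finger_gap: 0.15
grip_force: 20.0
```

Call:
play_rows(
  rows="0 0.5 0 0 0 0 1;0 0.5 0 0 0 0 1;0 0.5 0 0 0 0 1;0 0.5 0 0 0 0 1",
)

```text
t: 26.02
ee_pos: [0.4712, 0.1635, 0.0225]
tcp_rot: [-0.012, 1.0, -0.002, 0.0]
force: [-0.8, -8.5, 6.4]
finger_gap: 0.15
grip_force: 20.0
```

Call:
play_rows(
  rows="0 -3 0 0 0 0 1;0 -9 0 0 0 0 1;0 -16 0 0 0 0 1;0 -24 0 0 0 0 1;0 -32 0 0 0 0 1;0 -40 0 0 0 0 1;0 -48 0 0 0 0 1;0 -54 0 0 0 0 1;0 -56 0 0 0 0 1;0 -56 0 0 0 0 1",
)

```text
t: 27.28
ee_pos: [0.4721, 0.1102, 0.0225]
tcp_rot: [-0.012, 1.0, 0.0, 0.0]
force: [-0.6, 0.8, 6.4]
finger_gap: 0.147
grip_force: 20.0
```

Call:
play_rows(
  rows="0 0 0 0 0 0 0.1;0 0 0 0 0 0 0.1;0 0 0 0 0 0 0.1;0 0 0 0 0 0 0.1;0 0 -40 0 0 0 0.1;0 0 -100 0 0 0 -0.4;0 0 -160 0 0 0 -0.4;0 0 -160 0 0 0 -0.4;0 0 -160 0 0 0 -0.4",
)

```text
t: 28.4
ee_pos: [0.4713, 0.11, 0.1816]
tcp_rot: [-0.012, 1.0, -0.0, -0.0]
force: [0.7, 0.2, -1.1]
finger_gap: 0.699
grip_force: 0.0
```

```bash
python3 - <<'E'
from h import *
print(plan((.76,.168,.16),90), plan((.7,.168,.2),90))
E
```

```text
(array([-290. ,   51.1,   21.5]), array([-0.   , -0.003,  0.137])) (array([-230. ,   52.5,  -18.5]), array([-0.   , -0.003,  0.137]))
```

The bar has been gauged: about 6 N of squeeze, with the jaw stopping at 24 mm. The shims must therefore add up to 44 mm. Next I'll take two low wrist views over the mat to triangulate the hole marks.

```bash
python3 - <<'E'
from h import *
print(plan((.72,.09,.06),90), plan((.72,.25,.06),90))
E
```

```text
(array([-248.2,  -26. ,  121.5]), array([-0.   , -0.003,  0.137])) (array([-252. ,  134. ,  121.5]), array([-0.   , -0.003,  0.137]))
```

Call:
play_rows(
  rows="-248 -26 20 0 0 0.14 -0.4;-248 -26 20 0 0 0.14 -0.4;-248 -26 20 0 0 0.14 -0.4;-248 -26 60 0 0 0.14 -0.4;-248 -26 100 0 0 0.14 -0.4;-248 -26 122 0 0 0.14 -0.4;-248 -26 122 0 0 0.14 -0.4;-248 -26 122 0 0 0.14 -0.4;-248 -26 122 0 0 0.14 -0.4;-248 -26 122 0 0 0.14 -0.4",
)

```text
t: 29.65
ee_pos: [0.7214, 0.0902, 0.0625]
tcp_rot: [0.0, 1.0, 0.0, 0.002]
force: [0.3, 0.5, 0.1]
finger_gap: 0.697
grip_force: 0.0
```

```bash
cat >> h.py <<'E'
import json
def wsnap(name):
    s=robot.read_state();json.dump([list(s["ee_pos"]),list(s["tcp_rot"])],open(name+".json","w"));snap("wrist",name)
E
python3 - <<'E'
from h import *
wsnap("a")
E
```

Call:
play_rows(
  rows="0 60 0 0 0 0 -0.4;0 120 0 0 0 0 -0.4;0 160 0 0 0 0 -0.4;0 160 0 0 0 0 -0.4;0 160 0 0 0 0 -0.4;0 160 0 0 0 0 -0.4",
)

```text
t: 30.45
ee_pos: [0.7208, 0.2482, 0.0603]
tcp_rot: [0.001, 1.0, -0.0, 0.0]
force: [0.3, 0.0, -0.4]
finger_gap: 0.698
grip_force: 0.0
```

```bash
python3 - <<'E'
from h import *
wsnap("b")
def holes(n):
    g=cv2.cvtColor(cv2.imread(f"pics/{n}_raw.png"),cv2.COLOR_BGR2GRAY)
    m=(g<130).astype(np.uint8);k,l,st,ce=cv2.connectedComponentsWithStats(m)
    out=[]
    for i in range(1,k):
        x,y,w,h,a=st[i]
        if 10<a<90 and max(w,h)<14 and min(w,h)>3 and y<235:
            ring=g[max(y-3,0):y+h+3,max(x-3,0):x+w+3]
            if np.percentile(ring,80)>135: out.append((*ce[i].round(2),a))
    return out
for n in "ab":print(n,holes(n))
o=np.hstack([cv2.resize(cv2.imread(f"pics/{n}_raw.png"),(400,300),interpolation=cv2.INTER_AREA) for n in "ab"])
o=np.vstack([cv2.resize(cv2.imread(f"pics/{n}_raw.png")[:210],(730,300),interpolation=cv2.INTER_CUBIC) for n in "ab"])
cv2.imwrite("pics/ab.png",o)
E
```

```text
a [(np.float64(258.24), np.float64(17.4), np.int32(88)), (np.float64(463.41), np.float64(24.66), np.int32(85)), (np.float64(258.08), np.float64(68.41), np.int32(76)), (np.float64(457.0), np.float64(75.07), np.int32(76)), (np.float64(435.47), np.float64(110.44), np.int32(59)), (np.float64(258.93), np.float64(114.54), np.int32(61)), (np.float64(351.84), np.float64(114.4), np.int32(67)), (np.float64(101.38), np.float64(140.97), np.int32(29)), (np.float64(435.7), np.float64(152.4), np.int32(57)), (np.float64(256.75), np.float64(157.4), np.int32(60)), (np.float64(341.07), np.float64(157.53), np.int32(59)), (np.float64(376.55), np.float64(201.36), np.int32(11)), (np.float64(328.5), np.float64(216.09), np.int32(58)), (np.float64(187.59), np.float64(220.76), np.int32(17)), (np.float64(177.63), np.float64(234.89), np.int32(19))]
b [(np.float64(325.83), np.float64(1.83), np.int32(18)), (np.float64(62.53), np.float64(22.79), np.int32(89)), (np.float64(390.9), np.float64(21.81), np.int32(70)), (np.float64(68.87), np.float64(72.08), np.int32(79)), (np.float64(258.29), np.float64(109.86), np.int32(72)), (np.float64(168.82), np.float64(115.76), np.int32(74)), (np.float64(81.18), np.float64(117.11), np.int32(66)), (np.float64(265.0), np.float64(153.0), np.int32(69)), (np.float64(164.91), np.float64(159.09), np.int32(67)), (np.float64(85.32), np.float64(159.58), np.int32(57))]
```

View pics/ab.png

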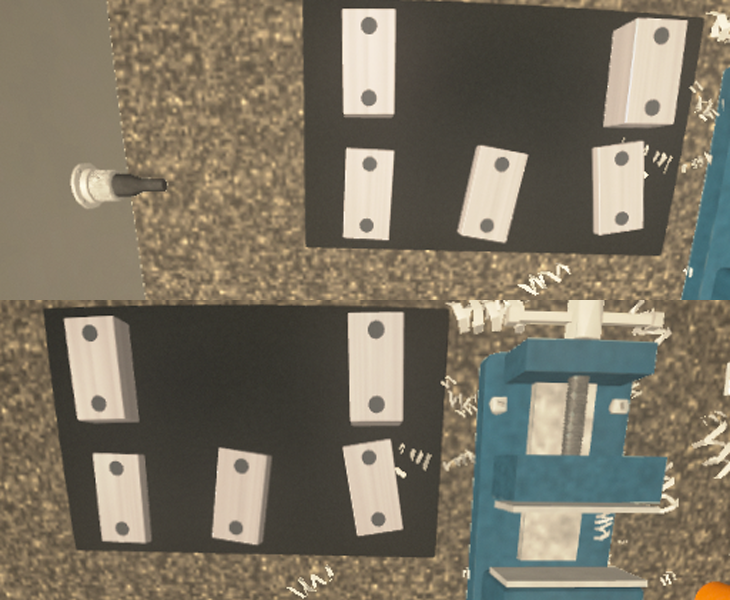

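Both views show five shims. The near-left one, at (645,75) in the upper picture, is clearly the tallest.

```bash
python3 - <<'E'
from h import *
def C(n):
    p,q=json.load(open(n+".json"));return cam("wrist",dict(ee_pos=np.array(p),tcp_rot=q))
def loc(n,u,v,r=7):
    g=cv2.cvtColor(cv2.imread(f"pics/{n}_raw.png"),cv2.COLOR_BGR2GRAY).astype(float)
    for _ in range(4):
        a,b=int(round(u)),int(round(v));y,x=np.mgrid[b-r:b+r+1,a-r:a+r+1];w=np.clip(150-g[b-r:b+r+1,a-r:a+r+1],0,None);w[(x-a)**2+(y-b)**2>r*r]=0
        u,v=(w*x).sum()/w.sum(),(w*y).sum()/w.sum()
    return u,v
S={"NR":[(258.2,17.4),(258.1,68.4),(62.5,22.8),(68.9,72.1)],
"NL":[(463.4,24.7),(457,75.1),(263.7,20.3),(263.9,73)],
"FR":[(258.9,114.5),(256.8,157.4),(81.2,117.1),(85.3,159.6)],
"FM":[(351.8,114.4),(341.1,157.5),(168.8,115.8),(164.9,159.1)],
"FL":[(435.5,110.4),(435.7,152.4),(258.3,109.9),(265,153)]}
for k,v in S.items():
    a=[loc("a",*p) for p in v[:2]];b=[loc("b",*p) for p in v[2:]]
    t=tri(C("a"),a,C("b"),b);d=t[1,:3]-t[0,:3]
    print(k,"ctr",t[:,:3].mean(0).round(4),"z",t[:,2].round(4),"res",t[:,3].round(4),"sep",np.linalg.norm(d).round(4),"ang",np.degrees(np.arctan2(d[1],d[0])).round(1))
E
```

```text
NR ctr [0.5897 0.0906 0.0214] z [0.0214 0.0214] res [0.     0.0003] sep 0.0381 ang -0.1
NL ctr [0.594  0.2529 0.0293] z [0.0294 0.0293] res [0. 0.] sep 0.038 ang 0.5
FR ctr [0.6646 0.09   0.0136] z [0.0135 0.0137] res [0.0002 0.0001] sep 0.038 ang -2.9
FM ctr [0.6643 0.1684 0.0177] z [0.0178 0.0175] res [0. 0.] sep 0.0382 ang -9.9
FL ctr [0.6598 0.2517 0.0132] z [0.0132 0.0133] res [0.0001 0.0001] sep 0.038 ang 8.9
```

Subtracting the mat and a constant bias of about 1.5 mm gives NR=16, NL=24, FR=8, FM=12 and FL=8. The stack will be 24+12+8 = 44 mm. I'll check the vise height for clearance, then plan the 24 mm pick.

```bash
python3 - <<'E'
from h import *
p,q=json.load(open("b.json"));c=cam("wrist",dict(ee_pos=np.array(p),tcp_rot=q))
print(tri(c,[(407.5,124.6)],cam("top"),[(242.6,115)]).round(3))
print(robot.read_state()["qpos"].round(2),plan((.594,.2529,.05),90.5),plan((.594,.2529,-.017),90.5))
E
```

```text
[[0.656 0.353 0.073 0.01 ]]
[ 0.22  0.7   1.1  -0.    1.34 -1.35] (array([126.8,   4.4,  10.2]), array([-0.002,  0.   , -0.065])) (array([126.8,   4.4,  77.2]), array([-0.002,  0.   , -0.065]))
```

Call:
play_rows(
  rows="60 4 0 0 0 0 -0.15;120 4 10 0 0 0 -0.15;127 4 10 0 0 0 -0.15;127 4 10 0 0 0 -0.15;127 4 40 0 0 0 -0.15;127 4 65 0 0 0 -0.15;127 4 75 0 0 0 -0.15;127 4 77 0 0 0 -0.15;127 4 77 0 0 0 -0.15",
)

```text
t: 31.62
ee_pos: [0.5951, 0.2542, -0.0158]
tcp_rot: [0.0, 1.0, 0.0, 0.001]
force: [0.7, 0.8, 0.6]
finger_gap: 0.576
grip_force: 0.0
```

Call:
play_rows(
  rows="0 0 0 0 0 0 1;0 0 0 0 0 0 1;0 0 0 0 0 0 1;0 0 0 0 0 0 1;0 0 0 0 0 0 1;0 0 0 0 0 0 1;0 0 -40 0 0 0 1;0 0 -90 0 0 0 1;0 0 -117 0 0 0 1;0 0 -117 0 0 0 1;0 0 -117 0 0 0 1",
  force=30,
)

```text
t: 33.0
ee_pos: [0.5916, 0.2539, 0.0975]
tcp_rot: [0.0, 1.0, -0.0, -0.002]
force: [0.5, -0.5, -3.6]
finger_gap: 0.317
grip_force: 30.0
```

```bash
python3 - <<'E'
from h import *
s=robot.read_state();print(s["finger_gap"]*94)
print(plan((.4815,.390,.1),101.3-90),plan((.4815,.390,.0),101.3-90))
E
```

```text
29.816691770899162
(array([110.2, 136.1,  -2.2]), array([-0.019, -0.017,  7.867])) (array([109.8, 136.1,  97.8]), array([-0.019, -0.017,  7.867]))
```

The 24 mm shim is held. I'll refine the seat pose from here before placing it.

```bash
cat > seat.py <<'E'
from h import *
def seat(n,ctr=(.4815,.390),thr=None):
    p,q=json.load(open(n+".json"));c=cam("wrist",dict(ee_pos=np.array(p),tcp_rot=q))
    g=cv2.imread(f"pics/{n}_raw.png")
    a=np.radians(101.3);ex=np.array([np.cos(a),np.sin(a)]);ey=np.array([-ex[1],ex[0]])
    k=np.array([[*(np.array(ctr)+ex*i*.040+ey*j*.026),.02] for i,j in((-1,-1),(1,-1),(1,1),(-1,1))])
    m=np.zeros(g.shape[:2],np.uint8);cv2.fillConvexPoly(m,proj(c,k).astype(int),1)
    b=g.min(2); t=cv2.threshold(b[m>0].reshape(-1,1),0,255,cv2.THRESH_OTSU)[0]+20
    w=((b>t)&(m>0)).astype(np.uint8);nn,l,st,_=cv2.connectedComponentsWithStats(w);i=1+st[1:,4].argmax()
    ct=cv2.findContours((l==i).astype(np.uint8),cv2.RETR_EXTERNAL,cv2.CHAIN_APPROX_NONE)[0][0].reshape(-1,2)
    W=onz(c,ct,.02)[:,:2]*1000;r=cv2.minAreaRect(W.astype(np.float32));B=cv2.boxPoints(r);d=max([B[1]-B[0],B[2]-B[1]],key=np.linalg.norm)
    print(n,"thr",t,"ctr",np.round(r[0],1),"size",np.round(r[1],1),"ang",np.degrees(np.arctan2(d[1],d[0]))%180)
E
python3 - <<'E'
from seat import *
wsnap("s1")
for n in("w1","w6","s1"):
    try: seat(n)
    except Exception as e: print(n,e)
E
```

```text
w1 thr 175.0 ctr [481.7 388.7] size [29.3 55.7] ang 101.93681
w6 [Errno 2] No such file or directory: 'w6.json'
s1 thr 143.0 ctr [481.5 388.4] size [29.3 57.7] ang 101.95588
```

The two views agree: the seat is at (0.4816, 0.3886), angle 101.9°.

```bash
python3 - <<'E'
from h import *
print(plan((.4816,.3886,.1),11.9),robot.read_state()["finger_gap"])
E
```

```text
(array([109.7, 134.9,  -2.7]), array([-0.025, -0.02 ,  7.807])) 0.3179385879633685
```

Call:
play_rows(
  rows="110 135 0 0 0 7.81 1;110 135 0 0 0 7.81 1;110 135 0 0 0 7.81 1;110 135 0 0 0 7.81 1;110 135 0 0 0 7.81 1;110 135 0 0 0 7.81 1;110 135 0 0 0 7.81 1;110 135 0 0 0 7.81 1;110 135 0 0 0 7.81 1;110 135 0 0 0 7.81 1;110 135 0 0 0 7.81 1",
)

```text
t: 34.42
ee_pos: [0.4832, 0.3889, 0.0995]
tcp_rot: [0.63, 0.777, -0.0, -0.0]
force: [-0.2, -0.0, -2.8]
finger_gap: 0.319
grip_force: 30.0
```

```bash
python3 - <<'E'
from h import *
s=robot.read_state();print(s["finger_gap"],s["grip_force"],s["qpos"].round(2),plan((.4816,.3886,.0005),11.9))
E
```

```text
0.3186056787288325 29.99884843826294 [0.54 0.37 1.5  0.   1.27 0.33] (array([ 0. , -1.6, 99. ]), array([-0.005,  0.002, -0.   ]))
```

Call:
play_rows(
  rows="0 -1.6 40 0 0 0 1;0 -1.6 70 0 0 0 1;0 -1.6 88 0 0 0 1;0 -1.6 95 0 0 0 1;0 -1.6 98 0 0 0 1;0 -1.6 100 0 0 0 1;0 -1.6 100 0 0 0 1;0 -1.6 100 0 0 0 1",
)

```text
t: 35.42
ee_pos: [0.4824, 0.3891, 0.0007]
tcp_rot: [0.63, 0.776, 0.001, 0.0]
force: [-0.9, 0.1, -3.5]
finger_gap: 0.314
grip_force: 30.0
```

Call:
play_rows(
  rows="0 0 0 0 0 0 -0.1;0 0 0 0 0 0 -0.1;0 0 0 0 0 0 -0.1;0 0 0 0 0 0 -0.1;0 0 -40 0 0 0 -0.1;0 0 -90 0 0 0 -0.1;0 0 -110 0 0 0 -0.1;0 0 -110 0 0 0 -0.1;0 0 -110 0 0 0 -0.1",
)

```text
t: 36.55
ee_pos: [0.4805, 0.3879, 0.1077]
tcp_rot: [0.63, 0.776, -0.002, -0.001]
force: [0.3, -0.6, -0.4]
finger_gap: 0.55
grip_force: 0.0
```

```bash
python3 - <<'E'
from h import *
print(plan((.6643,.1684,.1),80.1),plan((.6643,.1684,-.017),80.1))
E
```

```text
(array([-252.6,  134.8,    7.5]), array([-2.400e-02, -6.000e-03, -6.823e+00])) (array([-252.4,  135.3,  124.5]), array([-2.400e-02, -6.000e-03, -6.823e+00]))
```

Call:
play_rows(
  rows="-253 135 0 0 0 -6.82 -0.15;-253 135 0 0 0 -6.82 -0.15;-253 135 0 0 0 -6.82 -0.15;-253 135 0 0 0 -6.82 -0.15;-253 135 0 0 0 -6.82 -0.15;-253 135 0 0 0 -6.82 -0.15;-253 135 0 0 0 -6.82 -0.15;-253 135 0 0 0 -6.82 -0.15;-253 135 0 0 0 -6.82 -0.15;-253 135 0 0 0 -6.82 -0.15;-253 135 0 0 0 -6.82 -0.15",
)

```text
t: 37.92
ee_pos: [0.666, 0.1692, 0.11]
tcp_rot: [0.087, 0.996, -0.0, 0.0]
force: [0.1, 0.1, 0.6]
finger_gap: 0.576
grip_force: 0.0
```

```bash
python3 - <<'E'
from h import *
print(plan((.6643,.1684,-.018),80.1))
E
```

```text
(array([  1.5,  -1.1, 128. ]), array([-0.   ,  0.   , -0.003]))
```

Call:
play_rows(
  rows="1.5 -1 50 0 0 0 -0.15;1.5 -1 90 0 0 0 -0.15;1.5 -1 112 0 0 0 -0.15;1.5 -1 122 0 0 0 -0.15;1.5 -1 127 0 0 0 -0.15;1.5 -1 128 0 0 0 -0.15;1.5 -1 128 0 0 0 -0.15",
)

```text
t: 38.8
ee_pos: [0.6656, 0.1684, -0.0166]
tcp_rot: [0.087, 0.996, 0.0, 0.001]
force: [0.6, -0.1, 0.5]
finger_gap: 0.575
grip_force: 0.0
```

Call:
play_rows(
  rows="0 0 0 0 0 0 1;0 0 0 0 0 0 1;0 0 0 0 0 0 1;0 0 0 0 0 0 1;0 0 0 0 0 0 1;0 0 0 0 0 0 1;0 0 -40 0 0 0 1;0 0 -90 0 0 0 1;0 0 -138 0 0 0 1;0 0 -138 0 0 0 1;0 0 -138 0 0 0 1;0 0 -138 0 0 0 1",
)

```text
t: 40.3
ee_pos: [0.6622, 0.168, 0.1167]
tcp_rot: [0.087, 0.996, -0.001, -0.003]
force: [-0.6, -0.1, -0.2]
finger_gap: 0.314
grip_force: 30.0
```

```bash
python3 - <<'E'
from h import *
s=robot.read_state();print(s["finger_gap"]*94,s["grip_force"],plan((.4816,.3886,.12),11.9))
E
```

```text
29.529390644141923 29.99962717294693 (array([216. , 186.2,  -2.4]), array([-0.027, -0.022,  6.817]))
```

Call:
play_rows(
  rows="216 186 0 0 0 6.82 1;216 186 0 0 0 6.82 1;216 186 0 0 0 6.82 1;216 186 0 0 0 6.82 1;216 186 0 0 0 6.82 1;216 186 0 0 0 6.82 1;216 186 0 0 0 6.82 1;216 186 0 0 0 6.82 1;216 186 0 0 0 6.82 1;216 186 0 0 0 6.82 1;216 186 0 0 0 6.82 1",
)

```text
t: 41.68
ee_pos: [0.4838, 0.3885, 0.1199]
tcp_rot: [0.63, 0.776, -0.0, -0.0]
force: [-0.6, -0.5, -1.4]
finger_gap: 0.316
grip_force: 30.0
```

```bash
python3 - <<'E'
from h import *
s=robot.read_state();print(s["finger_gap"]*94,s["grip_force"],s["force"],plan((.4816,.3886,.0225),11.9))
E
```

```text
29.701166982342166 29.999679923057556 [-0.61583024 -0.48207407 -1.36490574] (array([ 0.6, -2.1, 97.4]), array([-0.001,  0.   , -0.003]))
```

Call:
play_rows(
  rows="0.5 -2 40 0 0 0 1;0.5 -2 70 0 0 0 1;0.5 -2 86 0 0 0 1;0.5 -2 93 0 0 0 1;0.5 -2 96 0 0 0 1;0.5 -2 97.5 0 0 0 1;0.5 -2 97.5 0 0 0 1;0.5 -2 97.5 0 0 0 1",
)

```text
t: 42.68
ee_pos: [0.4821, 0.3891, 0.0232]
tcp_rot: [0.63, 0.776, 0.001, 0.0]
force: [0.9, 0.8, -0.8]
finger_gap: 0.315
grip_force: 30.0
```

Call:
play_rows(
  rows="0 0 0.5 0 0 0 -0.1;0 0 0.5 0 0 0 -0.1;0 0 0.5 0 0 0 -0.1;0 0 0.5 0 0 0 -0.1;0 0 -40 0 0 0 -0.1;0 0 -90 0 0 0 -0.1;0 0 -100 0 0 0 -0.1;0 0 -100 0 0 0 -0.1;0 0 -100 0 0 0 -0.1",
)

```text
t: 43.8
ee_pos: [0.4802, 0.3879, 0.1202]
tcp_rot: [0.63, 0.776, -0.002, -0.001]
force: [-0.8, -0.4, 0.2]
finger_gap: 0.55
grip_force: 0.0
```

```bash
python3 - <<'E'
from h import *
print(plan((.6598,.2517,.12),98.9))
E
```

```text
(array([-170.2,  147.8,   -0.2]), array([-0.024, -0.011, -8.703]))
```

I'll use the right-hand 8 mm shim (FR), away from the vise.

```bash
python3 - <<'E'
from h import *
print(plan((.6646,.09,.12),87.1))
E
```

```text
(array([-3.294e+02,  1.192e+02,  1.000e-01]), array([-0.025, -0.008, -7.523]))
```

Call:
play_rows(
  rows="-330 119 0 0 0 -7.52 -0.15;-330 119 0 0 0 -7.52 -0.15;-330 119 0 0 0 -7.52 -0.15;-330 119 0 0 0 -7.52 -0.15;-330 119 0 0 0 -7.52 -0.15;-330 119 0 0 0 -7.52 -0.15;-330 119 0 0 0 -7.52 -0.15;-330 119 0 0 0 -7.52 -0.15;-330 119 0 0 0 -7.52 -0.15;-330 119 0 0 0 -7.52 -0.15;-330 119 0 0 0 -7.52 -0.15;-330 119 0 0 0 -7.52 -0.15",
)

```text
t: 45.3
ee_pos: [0.666, 0.0907, 0.1228]
tcp_rot: [0.025, 1.0, -0.0, 0.0]
force: [1.3, -0.2, -0.7]
finger_gap: 0.573
grip_force: 0.0
```

```bash
python3 - <<'E'
from h import *
print(plan((.6646,.09,-.0195),87.1))
E
```

```text
(array([  1.4,  -0.8, 142.3]), array([ 0.   ,  0.002, -0.002]))
```

Call:
play_rows(
  rows="1.4 -1 50 0 0 0 -0.15;1.4 -1 100 0 0 0 -0.15;1.4 -1 125 0 0 0 -0.15;1.4 -1 136 0 0 0 -0.15;1.4 -1 140 0 0 0 -0.15;1.4 -1 142 0 0 0 -0.15;1.4 -1 142 0 0 0 -0.15",
)

```text
t: 46.18
ee_pos: [0.6657, 0.0894, -0.0181]
tcp_rot: [0.026, 1.0, 0.0, 0.001]
force: [-0.1, 0.6, 0.7]
finger_gap: 0.575
grip_force: 0.0
```

Call:
play_rows(
  rows="0 0 0 0 0 0 1;0 0 0 0 0 0 1;0 0 0 0 0 0 1;0 0 0 0 0 0 1;0 0 0 0 0 0 1;0 0 0 0 0 0 1;0 0 -40 0 0 0 1;0 0 -90 0 0 0 1;0 0 -145 0 0 0 1;0 0 -145 0 0 0 1;0 0 -145 0 0 0 1;0 0 -145 0 0 0 1",
)

```text
t: 47.68
ee_pos: [0.6624, 0.0894, 0.1224]
tcp_rot: [0.026, 1.0, -0.0, -0.003]
force: [0.1, -1.2, -0.6]
finger_gap: 0.309
grip_force: 30.0
```

```bash
python3 - <<'E'
from h import *
s=robot.read_state();print(s["finger_gap"]*94,s["grip_force"],plan((.4816,.3886,.125),11.9))
E
```

```text
29.085163220500018 29.999788105487823 (array([195.9, 289.6,  -1.6]), array([-0.022, -0.025,  7.517]))
```

Call:
play_rows(
  rows="196 290 0 0 0 7.52 1;196 290 0 0 0 7.52 1;196 290 0 0 0 7.52 1;196 290 0 0 0 7.52 1;196 290 0 0 0 7.52 1;196 290 0 0 0 7.52 1;196 290 0 0 0 7.52 1;196 290 0 0 0 7.52 1;196 290 0 0 0 7.52 1;196 290 0 0 0 7.52 1;196 290 0 0 0 7.52 1;196 290 0 0 0 7.52 1",
)

```text
t: 49.18
ee_pos: [0.4839, 0.3887, 0.1256]
tcp_rot: [0.63, 0.776, 0.0, 0.0]
force: [-0.4, -0.1, -0.7]
finger_gap: 0.314
grip_force: 30.0
```

```bash
python3 - <<'E'
from h import *
s=robot.read_state();print(s["finger_gap"]*94,s["grip_force"],s["force"],plan((.4816,.3886,.033),11.9))
E
```

```text
29.541637091704786 29.999801516532898 [-0.40916185 -0.07124177 -0.70249379] (array([ 0.3, -2.3, 92.6]), array([ 0.001, -0.   , -0.004]))
```

Call:
play_rows(
  rows="0.3 -2.3 40 0 0 0 1;0.3 -2.3 70 0 0 0 1;0.3 -2.3 83 0 0 0 1;0.3 -2.3 89 0 0 0 1;0.3 -2.3 91.5 0 0 0 1;0.3 -2.3 92.7 0 0 0 1;0.3 -2.3 92.7 0 0 0 1;0.3 -2.3 92.7 0 0 0 1",
)

```text
t: 50.18
ee_pos: [0.4817, 0.3891, 0.0335]
tcp_rot: [0.63, 0.776, 0.0, 0.0]
force: [-0.5, 0.0, -0.6]
finger_gap: 0.314
grip_force: 30.0
```

Call:
play_rows(
  rows="0 0 0.5 0 0 0 -0.1;0 0 0.5 0 0 0 -0.1;0 0 0.5 0 0 0 -0.1;0 0 0.5 0 0 0 -0.1;0 0 -40 0 0 0 -0.1;0 0 -90 0 0 0 -0.1;0 0 -90 0 0 0 -0.1;0 0 -90 0 0 0 -0.1",
)

```text
t: 51.18
ee_pos: [0.481, 0.3886, 0.1225]
tcp_rot: [0.63, 0.776, -0.0, -0.0]
force: [-0.7, 0.1, -0.6]
finger_gap: 0.552
grip_force: 0.0
```

```bash
python3 - <<'E'
from h import *
print(plan((.470,.25,.15),91.33))
E
```

```text
(array([-133.4,  -39.3,  -27.4]), array([-3.000e-03, -1.000e-03, -7.946e+00]))
```

Call:
play_rows(
  rows="-125 24 -35 0 0 -7.95 -0.1;-125 24 -35 0 0 -7.95 -0.1;-125 24 -35 0 0 -7.95 -0.1;-125 24 -35 0 0 -7.95 -0.1;-125 24 -35 0 0 -7.95 -0.1;-125 24 -35 0 0 -7.95 -0.1;-125 24 -35 0 0 -7.95 -0.1;-125 24 -35 0 0 -7.95 -0.1;-125 24 -35 0 0 -7.95 -0.1;-125 24 -35 0 0 -7.95 -0.1;-125 24 -35 0 0 -7.95 -0.1",
)

```text
t: 52.55
ee_pos: [0.5302, 0.2713, 0.1573]
tcp_rot: [-0.012, 1.0, -0.0, -0.0]
force: [0.4, -0.4, 0.4]
finger_gap: 0.551
grip_force: 0.0
```

```bash
python3 - <<'E'
from h import *
wsnap("v")
im=cv2.imread("pics/v_raw.png")
cv2.imwrite("pics/vc.png",cv2.resize(im[0:240,100:480],(798,504),interpolation=cv2.INTER_CUBIC))
E
```

```text
(no output)
```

View pics/vc.png

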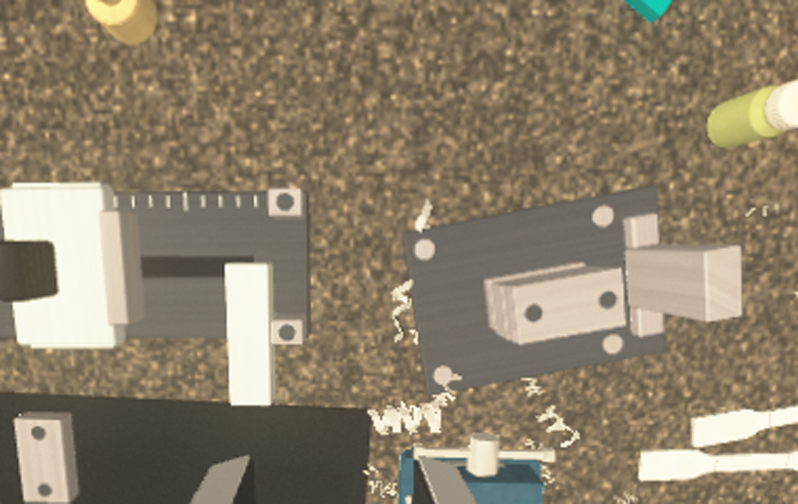

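The stack is neat, with hole marks at (534,312) and (608,300). The bar has been knocked about 4 cm outwards and now spans (228–272, 263–405), so I'll measure it again.

```bash
python3 - <<'E'
from h import *
p,q=json.load(open("v.json"));c=cam("wrist",dict(ee_pos=np.array(p),tcp_rot=q))
k=np.array([100,0]);f=lambda P,z:onz(c,np.array(P)/2.1+k,z).round(4)
w=f([[534,312],[608,300]],.064);d=w[1]-w[0];print(w,np.linalg.norm(d),np.degrees(np.arctan2(d[1],d[0])))
for z in(.024,.03,.036):
  w=f([[225,264],[271,264],[272,404],[230,405]],z);print(z,w.mean(0),[np.linalg.norm(w[i]-w[(i+1)%4]).round(4) for i in range(4)],np.degrees(np.arctan2(*(w[2]+w[3]-w[0]-w[1])[[1,0]])))
  print(w[:,:2].tolist())
E
```

```text
[[0.4864 0.3731 0.064 ]
 [0.4792 0.4105 0.064 ]] 0.03808674310045424 100.89689075532549
0.024 [0.508425 0.222925 0.024   ] [np.float64(0.0259), np.float64(0.0816), np.float64(0.0252), np.float64(0.0823)] 0.5243518603390794
[[0.4677, 0.2096], [0.4672, 0.2355], [0.5488, 0.2359], [0.55, 0.2107]]
0.03 [0.507525 0.22375  0.03    ] [np.float64(0.0255), np.float64(0.0802), np.float64(0.0247), np.float64(0.0809)] 0.569026897653279
[[0.4675, 0.2106], [0.467, 0.2361], [0.5472, 0.2365], [0.5484, 0.2118]]
0.036 [0.506575 0.224575 0.036   ] [np.float64(0.025), np.float64(0.0787), np.float64(0.0243), np.float64(0.0794)] 0.5435869111067793
[[0.4673, 0.2117], [0.4668, 0.2367], [0.5455, 0.2371], [0.5467, 0.2128]]
```

The bar is still flat on the bed at (0.507, 0.2245), but the far post blocks a centre grip. I'll grip it off-centre, slide it 21 mm away from the posts, then re-grip at its centre.

```bash
python3 - <<'E'
from h import *
print(plan((.483,.2245,.07),90.9),plan((.483,.2245,-.006),90.9))
E
```

```text
(array([ 48.4, -45.8,  87.5]), array([-0.001, -0.003,  0.044])) (array([ 48.3, -45.7, 163.5]), array([-0.001, -0.003,  0.044]))
```

Call:
play_rows(
  rows="48 -46 50 0 0 0.04 0.15;48 -46 88 0 0 0.04 0.15;48 -46 88 0 0 0.04 0.15;48 -46 88 0 0 0.04 0.15;48 -46 120 0 0 0.04 0.15;48 -46 145 0 0 0.04 0.15;48 -46 158 0 0 0.04 0.15;48 -46 162 0 0 0.04 0.15;48 -46 163 0 0 0.04 0.15;48 -46 163 0 0 0.04 0.15",
)

```text
t: 53.85
ee_pos: [0.4853, 0.225, -0.004]
tcp_rot: [-0.009, 1.0, 0.0, 0.002]
force: [-1.2, 0.7, 0.3]
finger_gap: 0.425
grip_force: 0.3
```

Call:
play_rows(
  rows="0 0 0 0 0 0 1;0 0 0 0 0 0 1;0 0 0 0 0 0 1;0 0 0 0 0 0 1;0 0 0 0 0 0 1;0 -5 0 0 0 0 1;0 -10 0 0 0 0 1;0 -16 0 0 0 0 1;0 -21 0 0 0 0 1;0 -21 0 0 0 0 1",
  force=20,
)

```text
t: 55.1
ee_pos: [0.4845, 0.2031, -0.0047]
tcp_rot: [-0.008, 1.0, 0.0, 0.0]
force: [-0.3, 2.2, 5.9]
finger_gap: 0.253
grip_force: 19.9
```

Call:
play_rows(
  rows="0 0 0 0 0 0 0.15;0 0 0 0 0 0 0.15;0 0 0 0 0 0 0.15;0 0 -35 0 0 0 0.15;0 0 -40 0 0 0 0.15;-23 0 -40 0 0 0 0.15;-23 0 -40 0 0 0 0.15;-23 0 -20 0 0 0 0.15;-23 0 -6 0 0 0 0.15;-23 0 0 0 0 0 0.15;-23 0 0 0 0 0 0.15",
)

```text
t: 56.48
ee_pos: [0.5061, 0.2036, -0.0059]
tcp_rot: [-0.008, 1.0, -0.0, -0.001]
force: [-0.7, 0.0, -0.9]
finger_gap: 0.426
grip_force: 0.0
```

Call:
play_rows(
  rows="0 0 0 0 0 0 1;0 0 0 0 0 0 1;0 0 0 0 0 0 1;0 0 0 0 0 0 1;0 0 0 0 0 0 1;0 0 -30 0 0 0 1;0 0 -80 0 0 0 1;0 0 -130 0 0 0 1;0 0 -130 0 0 0 1;0 0 -130 0 0 0 1;0 0 -130 0 0 0 1",
  force=30,
)

```text
t: 57.85
ee_pos: [0.5048, 0.2032, 0.1222]
tcp_rot: [-0.008, 1.0, -0.001, -0.003]
force: [0.6, -0.4, -1.5]
finger_gap: 0.249
grip_force: 30.0
```

```bash
python3 - <<'E'
from h import *
s=robot.read_state();print(s["finger_gap"]*94,s["qpos"].round(2),plan((.4818,.3886,.13),11.9))
wsnap("u");im=cv2.imread("pics/u_raw.png")
# bar end rows: brightness along tool centre column
print(im[60:232:4,258].min(1), robot.camera_params("wrist")["mtx"][0,2])
E
```

```text
23.407648969574623 [ 0.22  0.2   1.67  0.    1.27 -1.36] (array([ 19.9, 185.7,  -7.9]), array([-0.025, -0.02 ,  7.907]))
[ 87  76  87  93  95  93  98  71  77  93  94  89  85  80  90  90  92  90
  91  93  93  92  56  55  55  93  94  98 133 223 224 224 223 223 224 223
 223 224 225 224 224 224 224] 258.44937270161995
```

```bash
python3 - <<'E'
import cv2
for n in("w6","u"):
    im=cv2.imread(f"pics/{n}_raw.png");print(n,im[160:186,250].min(1));print(im[160:186,266].min(1))
    print([ (lambda x:(x.min(),x.max()))(__import__("numpy").where(im[r,230:290].min(1)>200)[0]+230) for r in(185,200,212)])
E
```

```text
w6 [ 93  92  92  92  94  93  93  92  92 117 127 128 130 129 131 133 186 207
 225 225 225 225 225 224 224 225]
[212 212 108  95  92  92  94  93  92 114 126 127 128 130 131 136 189 210
 225 225 226 226 226 227 227 228]
[(np.int64(239), np.int64(276)), (np.int64(240), np.int64(276)), (np.int64(240), np.int64(276))]
u [ 94  96  96  99  94  96 102 127 130 131 129 132 132 162 198 222 225 226
 226 225 225 225 225 225 225 226]
[ 93  95  97  94  93  94  99 127 129 130 130 131 133 166 201 223 226 227
 226 227 228 228 227 228 227 227]
[(np.int64(240), np.int64(276)), (np.int64(240), np.int64(276)), (np.int64(240), np.int64(276))]
```

Call:
play_rows(
  rows="17 186 -8 0 0 7.91 1;17 186 -8 0 0 7.91 1;17 186 -8 0 0 7.91 1;17 186 -8 0 0 7.91 1;17 186 -8 0 0 7.91 1;17 186 -8 0 0 7.91 1;17 186 -8 0 0 7.91 1;17 186 -8 0 0 7.91 1;17 186 -8 0 0 7.91 1;17 186 -8 0 0 7.91 1;17 186 -8 0 0 7.91 1",
)

```text
t: 59.28
ee_pos: [0.4867, 0.3893, 0.1325]
tcp_rot: [0.63, 0.777, -0.0, -0.0]
force: [0.1, 0.4, -0.8]
finger_gap: 0.249
grip_force: 30.0
```

```bash
python3 - <<'E'
from h import *
s=robot.read_state();print(s["finger_gap"]*94,plan((.4822,.3857,.0465),11.9))
E
```

```text
23.419702478429226 (array([-2.6, -5.1, 86. ]), array([-0.003,  0.001,  0.002]))
```

Call:
play_rows(
  rows="-2.6 -5 30 0 0 0 1;-2.6 -5 60 0 0 0 1;-2.6 -5 75 0 0 0 1;-2.6 -5 81 0 0 0 1;-2.6 -5 84 0 0 0 1;-2.6 -5 85.5 0 0 0 1;-2.6 -5 86 0 0 0 1;-2.6 -5 86 0 0 0 1",
)

```text
t: 60.28
ee_pos: [0.4831, 0.3862, 0.0476]
tcp_rot: [0.63, 0.776, 0.001, 0.0]
force: [-0.1, -0.2, -0.6]
finger_gap: 0.251
grip_force: 30.0
```

```bash
python3 - <<'E'
from h import *
s=robot.read_state();print(s["finger_gap"]*94,s["ee_pos"],s["force"],plan((.4822,.3857,.046),11.9))
E
```

```text
23.604652771587904 [0.48307351 0.38619557 0.04760349] [-0.1288681  -0.1997095  -0.57193976] (array([-0.3, -1. ,  1.6]), array([ 0.009, -0.003, -0.003]))
```

Call:
play_rows(
  rows="0 0 0.5 0 0 0 1;0 0 0.5 0 0 0 1;0 0 0.5 0 0 0 0.2;0 0 0.5 0 0 0 0.2;0 0 0.5 0 0 0 0.2;0 0 0.5 0 0 0 0.2;0 0 -20 0 0 0 0.2;0 0 -60 0 0 0 0.2;0 0 -80 0 0 0 0.2;0 0 -80 0 0 0 0.2",
)

```text
t: 61.52
ee_pos: [0.4843, 0.3869, 0.13]
tcp_rot: [0.63, 0.776, 0.003, 0.001]
force: [0.4, 1.3, -0.1]
finger_gap: 0.4
grip_force: 0.0
```

```bash
python3 - <<'E'
from h import *
t=np.array([.4721,.1100]);print(plan((*t,.12),91.33))
E
```

```text
(array([-268.5,  -68.9,    9.1]), array([ 0.034,  0.013, -7.946]))
```

Call:
play_rows(
  rows="-268 -69 0 0 0 -7.95 0.1;-268 -69 0 0 0 -7.95 0.1;-268 -69 0 0 0 -7.95 0.1;-268 -69 0 0 0 -7.95 0.1;-268 -69 0 0 0 -7.95 0.1;-268 -69 0 0 0 -7.95 0.1;-268 -69 0 0 0 -7.95 0.1;-268 -69 0 0 0 -7.95 0.1;-268 -69 0 0 0 -7.95 0.1;-268 -69 0 0 0 -7.95 0.1;-268 -69 0 0 0 -7.95 0.1;-268 -69 0 0 0 -7.95 0.1",
)

```text
t: 63.02
ee_pos: [0.47, 0.1094, 0.1268]
tcp_rot: [-0.012, 1.0, -0.0, -0.0]
force: [0.2, 0.7, -0.6]
finger_gap: 0.45
grip_force: 0.0
```

```bash
python3 - <<'E'
from h import *
print(plan((.4721,.1100,.0215),91.33))
E
```

```text
(array([ -2.1,   0.6, 105.3]), array([-0.   , -0.001,  0.002]))
```

Call:
play_rows(
  rows="-2 0.5 50 0 0 0 0.1;-2 0.5 80 0 0 0 0.1;-2 0.5 98 0 0 0 0.1;-2 0.5 105 0 0 0 0.1;-2 0.5 105 0 0 0 0.1;-2 0.5 105 0 0 0 1;-2 0.5 105 0 0 0 1;-2 0.5 105 0 0 0 1;-2 0.5 105 0 0 0 1;-2 0.5 105 0 0 0 1;-2 0.5 105 0 0 0 1",
  force=20,
)

```text
t: 64.4
ee_pos: [0.4725, 0.11, 0.0224]
tcp_rot: [-0.012, 1.0, 0.0, 0.0]
force: [-1.3, 0.2, 5.7]
finger_gap: 0.145
grip_force: 20.0
```

Call:
play_rows(
  rows="0 8 0 0 0 0 1;0 16 0 0 0 0 1;0 25 0 0 0 0 1;0 34 0 0 0 0 1;0 43 0 0 0 0 1;0 52 0 0 0 0 1;0 61 0 0 0 0 1;0 68 0 0 0 0 1;0 72 0 0 0 0 1;0 75 0 0 0 0 1;0 76 0 0 0 0 1;0 76 0 0 0 0 1",
)

```text
t: 65.9
ee_pos: [0.4712, 0.186, 0.0224]
tcp_rot: [-0.012, 1.0, -0.0, 0.001]
force: [0.6, -1.1, 4.8]
finger_gap: 0.147
grip_force: 20.0
```

Call:
play_rows(
  rows="0 1 0 0 0 0 1;0 2 0 0 0 0 1;0 2.5 0 0 0 0 1;0 2.5 0 0 0 0 1",
)

```text
t: 66.4
ee_pos: [0.4711, 0.1876, 0.0224]
tcp_rot: [-0.012, 1.0, -0.001, 0.001]
force: [1.0, -3.9, 6.2]
finger_gap: 0.144
grip_force: 20.0
```

Call:
play_rows(
  rows="0 0.5 0 0 0 0 1;0 1 0 0 0 0 1;0 1 0 0 0 0 1",
)

```text
t: 66.78
ee_pos: [0.4711, 0.1876, 0.0223]
tcp_rot: [-0.012, 1.0, -0.002, 0.001]
force: [1.1, -7.4, 6.8]
finger_gap: 0.147
grip_force: 20.0
```

Call:
play_rows(
  rows="0 -0.5 0 0 0 0 0.1;0 -0.5 0 0 0 0 0.1;0 -0.5 0 0 0 0 0.1;0 -0.5 0 0 0 0 0.1;0 -0.5 -40 0 0 0 0.1;0 -0.5 -90 0 0 0 0.1;-40 30 -140 0 0 0 0.1;-60 80 -150 0 0 0 0.1;-60 80 -150 0 0 0 0.1;-60 80 -150 0 0 0 0.1;-60 80 -150 0 0 0 0.1",
)

```text
t: 68.15
ee_pos: [0.5268, 0.2695, 0.1705]
tcp_rot: [-0.012, 1.0, -0.001, -0.001]
force: [0.7, 0.3, 0.0]
finger_gap: 0.449
grip_force: 0.0
```

```bash
python3 - <<'E'
from h import *
wsnap("z");im=cv2.imread("pics/z_raw.png")
cv2.imwrite("pics/zc.png",cv2.resize(im[0:240,100:480],(798,504),interpolation=cv2.INTER_CUBIC))
E
```

```text
(no output)
```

View pics/zc.png

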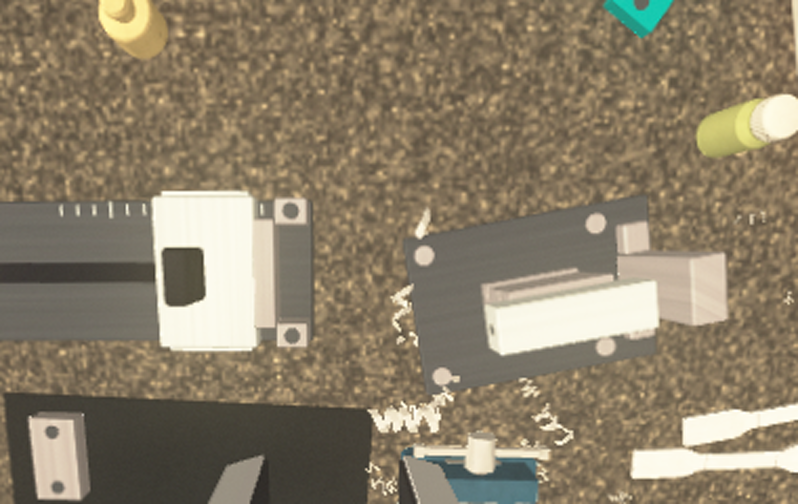

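The caliper is shut, with the jaw touching the posts at about (275,270). The bar lies on the stack, with its top corners at roughly (497,306), (656,281), (658,328) and (501,354). I'll check its pose.

```bash
python3 - <<'E'
from h import *
p,q=json.load(open("z.json"));c=cam("wrist",dict(ee_pos=np.array(p),tcp_rot=q))
for z in(.080,.084,.088,.092):
  w=onz(c,np.array([[497,306],[656,281],[658,328],[501,354]])/2.1+[100,0],z)
  d=w[1]+w[2]-w[0]-w[3];print(z,w.mean(0).round(4),np.linalg.norm(d)/2,np.linalg.norm(w[1]-w[2]),np.degrees(np.arctan2(d[1],d[0])),"off",(w.mean(0)[:2]-[.4816,.3886]).round(4))
E
```

```text
0.08 [0.4847 0.3931 0.08  ] 0.08102706010165808 0.023980380764416356 100.81580953046871 off [0.0031 0.0045]
0.084 [0.4842 0.3914 0.084 ] 0.07993449540622233 0.023657030548162223 100.8158095304687 off [0.0026 0.0028]
0.088 [0.4838 0.3898 0.088 ] 0.0788419307107866 0.023333680331908115 100.81580953046868 off [0.0022 0.0012]
0.092 [0.4834 0.3881 0.092 ] 0.0777493660153508 0.023010330115653996 100.81580953046868 off [ 0.0018 -0.0005]
```

The bar is within 3 mm of the seat centre and about 1° of the rest's line, and the stack is 20+44+24 = 88 mm, level with the shoulder. I'll hand it in.

```bash
python3 -c "
from cell import robot
print(robot.sign_off())"
```

```text
the job is handed in; nothing more can be done
None
```

I handed the job in. The bar gauged 24 mm and lies flat on the 24 + 12 + 8 mm shims, about 3 mm from the seat's centre and 1° off line. By the shim sizes its top is flush with the shoulder, though I didn't measure that height directly, and the caliper is empty and shut.

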